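# Set a label plate overhanging the trimming ledge and lock it

### The arm

A 6-joint arm with a two-finger parallel gripper is mounted at the origin on a cart in front of the work surface, level with it; the furniture and walls round the work are solid. World frame = base frame: x ahead of the robot, y to its left, z up, the work surface at z = 0. Lengths are in mm, angles in rad, forces in N, time in s.
With the tool pointing down it reaches from about 275 to 750 mm from the base axis. Payload 10.2 kg.
Tool frame: the origin (TCP) lies midway between the tips of the shut fingers; the grasp point (between the pads) lies 19 mm behind it (ctrl.tcp_to_grasp is the z of the grasp point in the tool frame, in mm); z points along the fingers, y is the direction in which the jaws open and shut (so a half turn about z gives the same grasp; the last joint's range is limited). The gripper opens to 85 mm and grips with 20 to 120 N. Pads are 22 mm wide; open, the fingers measure 114 mm over their backs; the gripper's body (76 mm by 85 mm) begins 54 mm behind the grasp point. The pads swing forward as they close: fully open they stand 13 mm farther back than shut.
Start: joints at [1.112, 0.313, 1.498, -0, 1.331, -0.223], TCP at [122.664, 510.475, 231.294] pointing down, gripper open.
Joint ranges: [-2.94, 2.94], [-0.97, 2.17], [0.19, 2.56], [-1.23, 4.37], [0.02, 3.11], [-2.88, 2.88]. Speed limits (rad/s): [2.39, 2.39, 3.01, 3.14, 3.14, 3.14].

### API

Orientations are given as a unit quaternion [w, x, y, z].
In Python, from rig import sensors, capture, order, ctrl gives the robot as it stands. The module is installed in compiled form; this text tells all that it offers.
- The arm moves only by the tool play_rows, never from a script. Its argument "deltas" is a list of rows, each a list of 7 numbers: the shift along the world's x, y, z in units of 40 mm (1.0 is 40 mm), then the turn, a rotation vector about the world's x, y, z in units of 6 degrees (1.0 is 6 degrees), then the opening, from -1 (shut) to 1 (fully open). A call has 1 to 8 rows; each row shifts and turns the commanded pose from where the row before left it; what a row does not reach is not made up. A row lasts 1/12 s, in which the tool goes at most 41.7 mm and 7.16 degrees, less where a joint would pass 70% of its speed; a pose out of reach is approached as far as the arm can. A call is refused whole if a number of a shift passes 1 or a number of a turn 1, either way. A call with a gripper value outside its range is refused whole. The fingers move at their own pace and stop on an object; "squeeze" is the grip in N (left out, the last holds). Time passes only in rows, so rows that do not move let the fingers close. It gives the time, the measured TCP pose, the force and the opening at its end, in the units of the state.
- sensors.sense(): the state, without advancing time (a new reading comes with each control period).
- capture(name): name is "scene" or "top"; returns a dict with "pixels" (480x640x3 uint8, red, green, blue), "z_map" (480x640 float32, mm along the optical axis (not along the pixel's ray), 0 where there is no reading), "fx", "fy", "cx", "cy" (pixels), "eye" and "rotation" of the camera in the world. Camera axes: x right, y down, z forward; pixel columns grow to the right and rows downward; lengths in mm; the calibration is good to about 2 mm. A picture is of the moment at which its call begins.
- order.finish_job(): hands the job in, once; it reports no verdict.
The state is a dict: "time_s": time; "joints": joint angles; "dq": joint speeds; "tau": joint torques, N m; "eef_pos": TCP position; "ee_rot": TCP orientation; "force": force on the tool from outside, world axes, zero at the start; "wrist_torque": the same for the moment, N m; "grip_width": opening from 0.0 (shut) to 1.0 (fully open).
Only numpy, scipy, OpenCV 4.12 (cv2) and the standard library are available. Lean on these libraries where they do the work, as an engineer would, in place of code of your own. Each camera call takes 0.05 s, during which the arm holds its last target. There are 200 camera calls.

### The job

Get the aluminium label plate ready for trimming: with the fingertips, push it gently, flat on the wooden ledge until its long back edge lies fully against the metal fence and its scribed line lies right over the steel-faced left end of the ledge, so that the strip beyond the line overhangs. Only then press the hold-down lever down until it snaps over and its rubber foot holds the plate. Grip and lift nothing, and leave the other things where they are.

Things in the scene. Friction and masses are not known exactly. Their poses are not given: they have to be found in the camera images.
- saw_ledge: Trimming ledge: fixed hardwood block, flat top 36 mm above the table. Origin on the table; y runs along it to the left, towards the steel-faced end, x to the back. Block spans x -85..105, y -150..150 mm. An aluminium fence (12 mm high, 10 thick) stands on it along the whole length, front face at x = +30 mm. Behind the fence: the lever's bracket, pivot at x 70, y 110, height 66 mm.
- ledge_end (a point): The point on the top edge of the steel-faced left end of the ledge where the middle of the scribed line belongs (0, 150, 36 mm in the ledge's frame). Axes as the ledge's: y points out over the end, x to the back.
- label_plate: Label plate: loose flat aluminium, 60 (x) by 150 (y) by 6 mm, about 150 g, two 6 mm holes and one thin dark scribed line across its left part. It lies on the ledge in front of the fence, short of the end and askew. Origin at the middle of its underside, y along its length towards the scribed end. Against the fence its origin is at x = 0 of the ledge's frame.
- scribe_line (a point): The middle of the scribed line on the plate's top, 50 mm from the plate's origin along its y axis and 25 mm short of its left end.
- hold_down (a joint): Turn of the hold-down lever (rad): 0 raised, as it starts (its over-centre spring keeps it there); 0.80 down: lever level, pointing to the front, foot on the plate. Up to about 8 N down on its grip moves it; let go before about 0.35 it springs back up, past that it snaps down by itself and presses the foot on the plate with about 5 N. With nothing under the foot it goes to 0.87.
- lever_grip (a point): Middle of the black grip (22 mm thick, 24 long) at the free end of the steel lever (12 mm wide, 116 mm from pivot to grip middle). In the ledge's frame: raised at x -11, y 110, height 149 mm; down at x -46, y 110, height 66 mm. The foot, 70 mm from the pivot, comes down at x 0, y 110 mm.
- pencil_b: Bystander, to be left alone: yellow pencil, 7 x 136 mm, lying on the ledge behind the fence.
- needle_file: Bystander, to be left alone: needle file with white handle, 12 x 179 mm, on the table in front of the ledge, to the right.
- side_cutters: Bystander, to be left alone: blue-handled side cutters, 49 x 128 x 12 mm, on the table right of the ledge.
- paint_pot: Bystander, to be left alone: flat round white pot, 90 mm across, 32 mm high, on the table left of the ledge.
- marker: Bystander, to be left alone: white and black marker pen, 17 x 135 mm, on the table right of the ledge.
- masking_roll: Bystander, to be left alone: roll of masking tape, 104 mm across, 25 mm high, farther left on the table.
Not all that is in view belongs to the job. Leave any pink or purple look-alike of the label_plate alone.

How it is judged:
By the outcome, as a careful person would: the job done as asked, in the order asked, and still so for the second after the job is handed in, with the robot touching nothing.
It also fails if it takes over 67 s, if anything falls off the work surface, if the arm or the gripper's body presses on something with over 40 N, if the wrist force passes 120 N, or if a joint passes its speed limit or range.

## Working session

There is one attempt and no reset: what is moved stays moved. The work goes in short steps, Python scripts to look and compute and a tool call to move; the robot and the scene stay as the last step left them, time stands still between calls to the robot, and variables do not carry over. Pictures are saved under pics/ and viewed, about 8 in all and at most 12, crops included, and the job is handed in when it is done.

Besides the shell and the picture viewer there is one more tool, called after "Request:" by a JSON object that holds its "method" and its "body", one argument or row to a line. play_rows: Moves the arm, as the interface text tells. Its arguments: {"type":"object","properties":{"deltas":{"type":"array","items":{"type":"array","items":{"type":"number"}}},"squeeze":{"type":"number"}},"required":["deltas"]}

```bash
mkdir -p pics
cat > h.py <<'E'
import numpy as np, cv2
from rig import sensors, capture, order, ctrl
def shot(n,fn=None):
    c=capture(n); 
    if fn: cv2.imwrite('pics/'+fn,c['pixels'][:,:,::-1])
    return c
def ray(c,u,v,z):
    u=np.asarray(u,float);v=np.asarray(v,float)
    d=np.stack([(u-c['cx'])/c['fx'],(v-c['cy'])/c['fy'],np.ones_like(u)],-1)@np.asarray(c['rotation']).T
    e=np.asarray(c['eye']); return e+d*((z-e[2])/d[...,2])[...,None]
def proj(c,p):
    q=(np.asarray(p,float)-c['eye'])@np.asarray(c['rotation']); return np.array([c['fx']*q[...,0]/q[...,2]+c['cx'],c['fy']*q[...,1]/q[...,2]+c['cy']]).T
def cloud(c):
    v,u=np.mgrid[:480,:640]; z=c['z_map']
    p=np.stack([(u-c['cx'])/c['fx']*z,(v-c['cy'])/c['fy']*z,z],-1)
    return p@np.asarray(c['rotation']).T+c['eye']
E
python3 - <<'E'
from h import *
for n in('top','scene'):
    c=shot(n,n+'1.png');print(n,c['eye'],np.round(c['rotation'],3).tolist(),c['fx'],c['cx'])
s=sensors.sense();print(s)
E
```

```text
top [ 250.81621518   77.48147859 1492.50783114] [-0.051, 0.712, -0.697, 0.063] 488.9272872631244 326.40382419446456
scene [  98.92655142 -638.51771593  955.24518863] [-0.366, 0.894, -0.243, 0.088] 491.29261928119837 315.47069166549954
{'time_s': 0.1, 'joints': array([ 1.11159298e+00,  3.13377220e-01,  1.49835790e+00, -1.57252354e-06,
        1.33097014e+00, -2.23388694e-01]), 'dq': array([ 0.00081462, -0.00126533, -0.0020643 ,  0.00269313, -0.00065516,
        0.00010608]), 'tau': array([ 1.57031638e-03, -4.12899613e+01, -2.60140997e+01, -2.06398172e-04,
        3.07659109e-03,  6.09294989e-05]), 'eef_pos': array([122.56411592, 510.26487893, 230.80211528]), 'ee_rot': array([-1.85479196e-04,  1.17634117e-01,  9.93056849e-01, -5.24470238e-04]), 'force': array([ 0.42140384,  0.35913238, -0.83975654]), 'wrist_torque': array([-0.01240813,  0.05200761,  0.0038664 ]), 'grip_width': 0.9963103654827375}
```

View pics/top1.png

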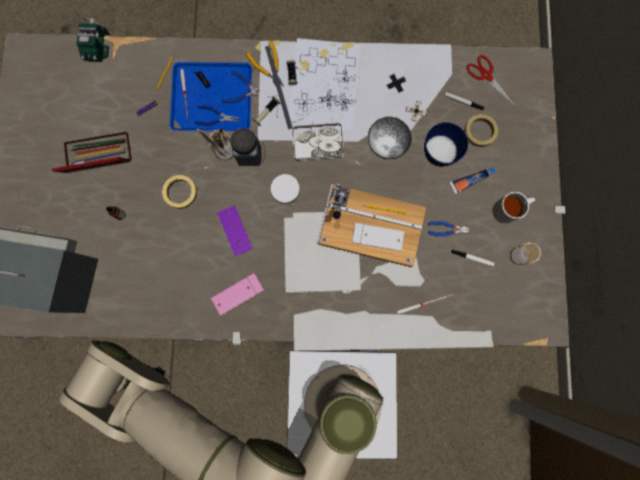

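View pics/scene1.png

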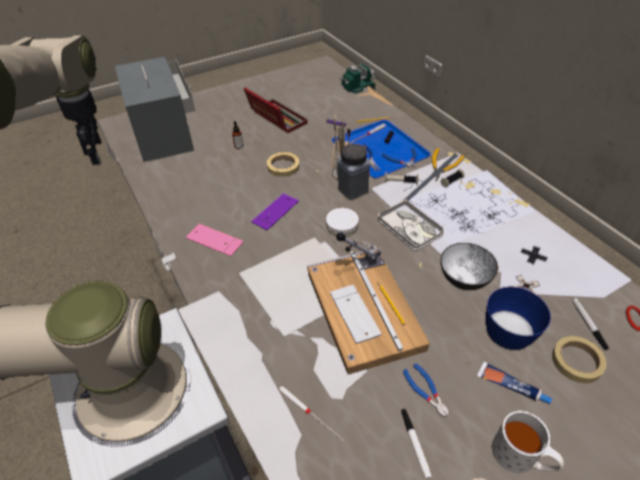

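The top view shows the ledge around (373,225). The light plate on it is at (378,236). The look-alikes are pink (237,294) and purple (235,230), and the white paper patches (320,250) are also possible confusions. I choose the plate at (378,236), on the wood in front of the fence. The close crop below checks that choice.

Run:
```python
from h import *
t=shot('top');s=shot('scene')
a=cv2.resize(t['pixels'][175:275,310:440],None,fx=5,fy=5,interpolation=cv2.INTER_CUBIC)
b=cv2.resize(s['pixels'][220:375,295:435],None,fx=3.5,fy=3.5,interpolation=cv2.INTER_CUBIC)
cv2.imwrite('pics/a.png',a[:,:,::-1]);cv2.imwrite('pics/b.png',b[:,:,::-1])
# ledge: wood colour mask, plus height
for c,n in((t,'top'),(s,'scene')):
    P=cloud(c); h=cv2.cvtColor(c['pixels'],cv2.COLOR_RGB2HSV)
    m=((h[...,0]>7)&(h[...,0]<24)&(h[...,1]>90)&(P[...,2]>25)&(P[...,2]<50)).astype(np.uint8)
    k,l,st,_=cv2.connectedComponentsWithStats(m)
    i=1+np.argmax(st[1:,4]); u,v=np.where(l==i)[::-1]
    Q=ray(c,u,v,36)[:,:2].astype(np.float32); r=cv2.minAreaRect(Q);print(n,st[i],r,np.median(P[l==i][:,2]))
    print(np.round(cv2.boxPoints(r),1).tolist())
    # bright plate: inside the box, low saturation
    W=ray(c,*np.mgrid[:480,:640][::-1],42)
    ins=np.array([cv2.pointPolygonTest(cv2.boxPoints(r),(float(x),float(y)),False) for x,y in W[...,:2].reshape(-1,2)]).reshape(480,640)>0
    m=(ins&(h[...,1]<60)&(h[...,2]>150)).astype(np.uint8)
    k,l,st,_=cv2.connectedComponentsWithStats(m)
    for i in range(1,k):
        if st[i,4]>80:
            u,v=np.where(l==i)[::-1];r2=cv2.minAreaRect(W[v,u,:2].astype(np.float32));print(' light',st[i],r2,np.round(cv2.boxPoints(r2),1).tolist())
```

```text
Traceback (most recent call last):
  File "h.py", line 16, in cloud
    return p@np.asarray(c['rotation']).T+c['eye']
           ~^~~~~~~~~~~~~~~~~~~~~~~~~~~~
ValueError: matmul: Input operand 1 has a mismatch in its core dimension 0, with gufunc signature (n?,k),(k,m?)->(n?,m?) (size 4 is different from 3)
```

View pics/a.png

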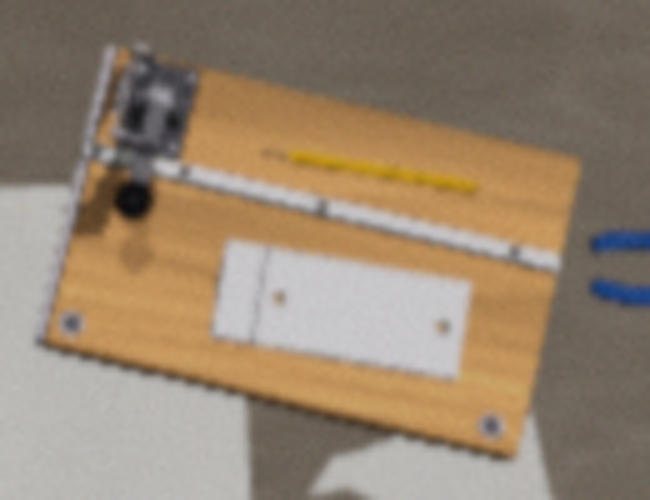

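View pics/b.png

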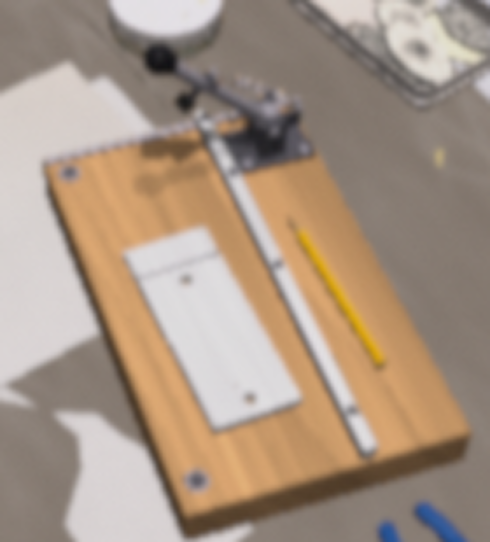

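The crops confirm the choice. It is an aluminium plate with a scribed line at crop x≈260 (image u≈362) and two holes, lying askew in front of the fence, and the lever is raised at upper left. The camera rotation is a quaternion, so I'll fix the helper.

```bash
sed -i 's/^def shot/from scipy.spatial.transform import Rotation as Ro\ndef shot/; s/    c=capture(n); /    c=dict(capture(n)); c["rotation"]=Ro.from_quat(np.roll(c["rotation"],-1)).as_matrix()/' h.py
cat > m.py <<'E'
from h import *
def ledge(c):
    P=cloud(c); h=cv2.cvtColor(c['pixels'],cv2.COLOR_RGB2HSV)
    m=((h[...,0]>7)&(h[...,0]<24)&(h[...,1]>90)&(P[...,2]>25)&(P[...,2]<50)).astype(np.uint8)
    k,l,st,_=cv2.connectedComponentsWithStats(m)
    i=1+np.argmax(st[1:,4]); u,v=np.where(l==i)[::-1]
    r=cv2.minAreaRect(ray(c,u,v,36)[:,:2].astype(np.float32)); return r,np.median(P[l==i][:,2])
def light(c,box):
    h=cv2.cvtColor(c['pixels'],cv2.COLOR_RGB2HSV)
    v,u=np.mgrid[:480,:640]; W=ray(c,u,v,42)
    ins=np.array([cv2.pointPolygonTest(box,(float(x),float(y)),False) for x,y in W[...,:2].reshape(-1,2)]).reshape(480,640)>0
    m=(ins&(h[...,1]<60)&(h[...,2]>140)).astype(np.uint8)
    k,l,st,_=cv2.connectedComponentsWithStats(m)
    for i in range(1,k):
        if st[i,4]>80:
            v,u=np.where(l==i);r2=cv2.minAreaRect(W[v,u,:2].astype(np.float32));print(' light',st[i],r2,np.round(cv2.boxPoints(r2),1).tolist())
if __name__=='__main__':
  for n in('top','scene'):
    c=shot(n); r,z=ledge(c); b=cv2.boxPoints(r); print(n,np.round(c['rotation'],3).tolist(),r,z,np.round(b,1).tolist()); light(c,b)
E
python3 m.py
```

```text
top [[0.02, -0.987, 0.16], [-1.0, -0.022, -0.015], [0.019, -0.159, -0.987]] ((493.6945495605469, -76.96211242675781), (291.53521728515625, 116.19432067871094), 77.34074401855469) 34.9156799841187 [[405.1000061035156, -206.5], [518.4000244140625, -231.89999389648438], [582.2999877929688, 52.5], [469.0, 78.0]]
 light [ 352  223   52   28 1002] ((493.0108642578125, -99.25106811523438), (150.846923828125, 61.20289993286133), 81.13719940185547) [[451.20001220703125, -169.10000610351562], [511.6000061035156, -178.5], [534.9000244140625, -29.399999618530273], [474.3999938964844, -20.0]]
scene [[0.866, -0.37, 0.336], [-0.499, -0.614, 0.611], [-0.02, -0.697, -0.716]] ((526.0155029296875, -86.38937377929688), (299.4062805175781, 192.12953186035156), 77.42042541503906) 37.32258941803457 [[399.70001220703125, -211.60000610351562], [587.2000122070312, -253.39999389648438], [652.4000244140625, 38.79999923706055], [464.8999938964844, 80.5999984741211]]
 light [355 260  48  89 490] ((553.969970703125, -95.7313232421875), (268.23529052734375, 14.044665336608887), 77.0542221069336) [[517.0999755859375, -224.89999389648438], [530.7999877929688, -228.0], [590.9000244140625, 33.400001525878906], [577.2000122070312, 36.599998474121094]]
 light [ 330  285   51   58 1515] ((491.61907958984375, -96.89263153076172), (153.8159942626953, 62.21046829223633), 80.95233154296875) [[448.79998779296875, -168.0], [510.20001220703125, -177.6999969482422], [534.4000244140625, -25.799999237060547], [473.0, -16.100000381469727]]
```

Ledge fit: origin about (516,-84), yaw -12.6°. The fence lands at x'≈35.7 (35 expected) and the end at y'≈149 (150 expected). The plate is at about (-20,-19) in the ledge frame, 3.6° askew. The tool is already aligned with the ledge. I'll move to the front of the plate with the fingers shut.

Request:
{"method": "play_rows", "body": {
  "deltas": [
    [0.45,-0.9,0,0,0,0,-1],
    [0.45,-0.9,0,0,0,0,-1],
    [0.45,-0.9,0,0,0,0,-1],
    [0.45,-0.9,0,0,0,0,-1],
    [0.45,-0.9,0,0,0,0,-1],
    [0.45,-0.9,0,0,0,0,-1],
    [0.45,-0.9,0,0,0,0,-1],
    [0.45,-0.9,0,0,0,0,-1]
  ]
}}

```text
time_s: 0.97
eef_pos: [266.9, 220.8, 231.4]
ee_rot: [0.0, 0.117, 0.993, 0.0]
force: [-0.2, 0.6, 0.3]
grip_width: 0.001
```

Request:
{"method": "play_rows", "body": {
  "deltas": [
    [0.45,-0.9,0,0,0,0,-1],
    [0.45,-0.9,0,0,0,0,-1],
    [0.45,-0.9,0,0,0,0,-1],
    [0.45,-0.9,0,0,0,0,-1],
    [0.45,-0.9,-0.3,0,0,0,-1],
    [0.45,-0.9,-0.5,0,0,0,-1],
    [0.45,-0.9,-0.5,0,0,0,-1],
    [0,0,0,0,0,0,-1]
  ]
}}

```text
time_s: 1.63
eef_pos: [390.6, -28.2, 179.6]
ee_rot: [-0.002, 0.12, 0.993, -0.0]
force: [-1.0, 1.5, -1.4]
grip_width: 0.002
```

Request:
{"method": "play_rows", "body": {
  "deltas": [
    [0.43,-0.67,-0.6,0,0,0,-1],
    [0.42,-0.66,-0.6,0,0,0,-1],
    [0,0,-0.8,0,0,0,-1],
    [0,0,-0.7,0,0,0,-1],
    [0,0,-0.3,0,0,0,-1],
    [0,0,0,0,0,0,-1]
  ]
}}

```text
time_s: 2.13
eef_pos: [422.4, -76.5, 60.1]
ee_rot: [-0.003, 0.118, 0.993, 0.001]
force: [0.6, -0.5, -0.9]
grip_width: -0.001
```

Run:
```python
from h import *
s=shot('scene');print(sensors.sense()['eef_pos'])
b=cv2.resize(s['pixels'][200:400,270:450],None,fx=3,fy=3,interpolation=cv2.INTER_CUBIC)
cv2.imwrite('pics/c.png',b[:,:,::-1])
```

```text
[423.40615164 -76.82418121  61.73761089]
```

View pics/c.png

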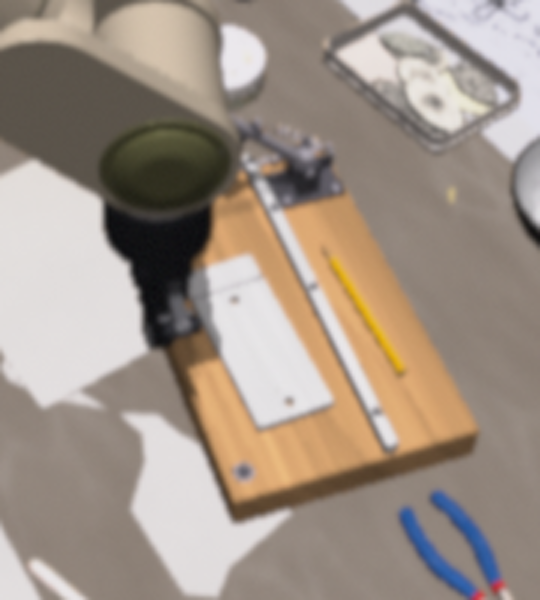

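The shut fingers stand at the ledge's front edge (crop 170,330), clear of the plate and level with its middle. I'll descend to fingertip height.

Request:
{"method": "play_rows", "body": {
  "deltas": [
    [0,-0.1,-0.3,0,0,0,-1],
    [0,0,-0.2,0,0,0,-1],
    [0,0,0,0,0,0,-1],
    [0,0,0,0,0,0,-1]
  ]
}}

```text
time_s: 2.52
eef_pos: [424.1, -81.1, 42.9]
ee_rot: [0.0, 0.118, 0.993, -0.0]
force: [-0.5, -0.1, 0.5]
grip_width: 0.001
```

Run:
```python
from h import *
for i in range(4):
    s=shot('scene') if i else None; q=sensors.sense(); print(np.round(q['eef_pos'],1),np.round(q['force'],1))
```

```text
[424.1 -81.1  42.9] [-0.5 -0.1  0.5]
[424.3 -81.2  43.1] [ 0.1 -0.3  0.8]
[424.3 -81.2  43.1] [-0.2 -0.9 -0. ]
[424.3 -81.2  43. ] [ 0.2 -0.5  0.4]
```

Request:
{"method": "play_rows", "body": {
  "deltas": [
    [0,0,-0.1,0,0,0,-1],
    [0.122,-0.027,0,0,0,0,-1],
    [0.122,-0.027,0,0,0,0,-1],
    [0.122,-0.027,0,0,0,0,-1],
    [0.122,-0.027,0,0,0,0,-1],
    [0.122,-0.027,0,0,0,0,-1],
    [0.1,-0.022,0,0,0,0,-1]
  ]
}}

```text
time_s: 3.25
eef_pos: [453.0, -87.6, 38.3]
ee_rot: [0.0, 0.118, 0.993, -0.0]
force: [-0.4, -0.6, -0.1]
grip_width: -0.008
```

Request:
{"method": "play_rows", "body": {
  "deltas": [
    [0.1,-0.022,0,0,0,0,-1],
    [0.1,-0.022,0,0,0,0,-1],
    [0.073,-0.016,0,0,0,0,-1],
    [0.073,-0.016,0,0,0,0,-1],
    [0,0,0,0,0,0,-1]
  ]
}}

```text
time_s: 3.67
eef_pos: [466.6, -90.7, 38.3]
ee_rot: [0.0, 0.118, 0.993, -0.0]
force: [0.5, -0.0, -0.2]
grip_width: -0.004
```

Request:
{"method": "play_rows", "body": {
  "deltas": [
    [0.049,-0.011,0,0,0,0,-1],
    [0.049,-0.011,0,0,0,0,-1],
    [0,0,0,0,0,0,-1]
  ]
}}

```text
time_s: 3.92
eef_pos: [470.4, -91.5, 38.4]
ee_rot: [0.0, 0.118, 0.993, -0.0]
force: [0.1, 0.5, -0.5]
grip_width: -0.0
```

Request:
{"method": "play_rows", "body": {
  "deltas": [
    [0.037,-0.008,0,0,0,0,-1],
    [0,0,0,0,0,0,-1]
  ]
}}

```text
time_s: 4.08
eef_pos: [471.7, -91.8, 38.3]
ee_rot: [0.0, 0.118, 0.993, -0.0]
force: [-1.7, 0.3, 0.5]
grip_width: 0.001
```

Request:
{"method": "play_rows", "body": {
  "deltas": [
    [0.025,-0.005,0,0,0,0,-1],
    [0,0,0,0,0,0,-1]
  ]
}}

```text
time_s: 4.25
eef_pos: [472.6, -92.0, 38.3]
ee_rot: [0.0, 0.118, 0.993, -0.0]
force: [-0.7, 0.5, 0.1]
grip_width: -0.001
```

Request:
{"method": "play_rows", "body": {
  "deltas": [
    [0.025,-0.005,0,0,0,0,-1],
    [0,0,0,0,0,0,-1]
  ]
}}

```text
time_s: 4.42
eef_pos: [473.7, -92.2, 38.3]
ee_rot: [0.0, 0.118, 0.993, -0.0]
force: [-1.3, 0.5, 0.2]
grip_width: -0.003
```

Request:
{"method": "play_rows", "body": {
  "deltas": [
    [0.025,-0.005,0,0,0,0,-1],
    [0,0,0,0,0,0,-1]
  ]
}}

```text
time_s: 4.58
eef_pos: [474.7, -92.4, 38.3]
ee_rot: [0.0, 0.118, 0.993, -0.0]
force: [-1.5, 0.4, -0.2]
grip_width: -0.002
```

Run:
```python
from h import *
s=shot('scene');t=shot('top');q=sensors.sense();print(q['eef_pos'],q['force'])
b=cv2.resize(s['pixels'][220:380,290:440],None,fx=3.5,fy=3.5,interpolation=cv2.INTER_CUBIC)
cv2.imwrite('pics/d.png',b[:,:,::-1])
```

```text
[474.65274126 -92.36110077  38.31800861] [-0.57053983  0.56673356 -0.25084895]
```

View pics/d.png

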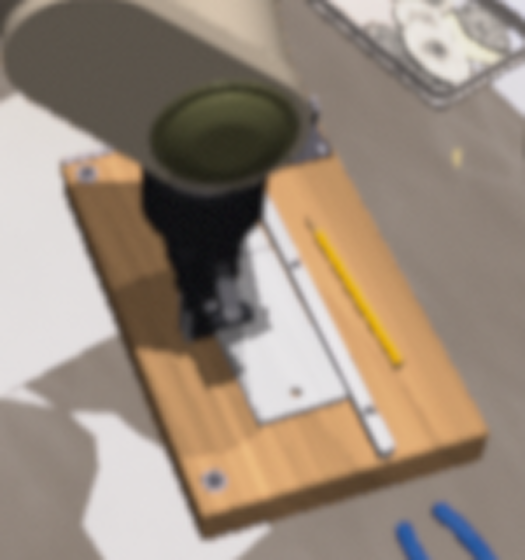

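The plate now lies close to the fence (right back corner at crop 350,398) but there is no firm contact yet. I'll continue in 1 mm steps.

Request:
{"method": "play_rows", "body": {
  "deltas": [
    [0.025,-0.005,0,0,0,0,-1],
    [0,0,0,0,0,0,-1]
  ]
}}

```text
time_s: 4.85
eef_pos: [475.6, -92.5, 38.3]
ee_rot: [-0.0, 0.118, 0.993, 0.0]
force: [-2.0, 0.6, 0.4]
grip_width: -0.005
```

Request:
{"method": "play_rows", "body": {
  "deltas": [
    [0.025,-0.005,0,0,0,0,-1],
    [0,0,0,0,0,0,-1]
  ]
}}

```text
time_s: 5.02
eef_pos: [476.4, -92.5, 38.2]
ee_rot: [-0.0, 0.118, 0.993, 0.0]
force: [-2.2, 2.2, 0.9]
grip_width: 0.003
```

Request:
{"method": "play_rows", "body": {
  "deltas": [
    [0.025,-0.005,0,0,0,0,-1],
    [0,0,0,0,0,0,-1]
  ]
}}

```text
time_s: 5.18
eef_pos: [477.1, -92.5, 38.2]
ee_rot: [-0.001, 0.118, 0.993, 0.0]
force: [-4.2, 2.8, 2.6]
grip_width: -0.0
```

Contact with the fence shows as about 5 N on the tool. I'll back off, rise and go round to beyond the plate's right end.

Request:
{"method": "play_rows", "body": {
  "deltas": [
    [-0.3,0.065,0,0,0,0,-1],
    [-0.3,0.065,0,0,0,0,-1],
    [0,0,0.6,0,0,0,-1],
    [0,0,0.6,0,0,0,-1],
    [0.2,-0.74,0,0,0,0,-1],
    [0.2,-0.74,0,0,0,0,-1],
    [0.2,-0.74,0,0,0,0,-1],
    [0.2,-0.74,0,0,0,0,-1]
  ]
}}

```text
time_s: 5.85
eef_pos: [486.3, -208.0, 86.8]
ee_rot: [0.001, 0.118, 0.993, -0.001]
force: [0.8, 0.4, 0.2]
grip_width: -0.0
```

Run:
```python
from h import *
from m import *
box=np.array([[464.9-5,80.6],[399.7,-211.6],[587.2,-253.4],[652.4,38.8]],np.float32)
for n in('top','scene'):
    c=shot(n); light(c,box)
    if n=='scene':
        b=cv2.resize(c['pixels'][200:390,290:450],None,fx=3.1,fy=3.1,interpolation=cv2.INTER_CUBIC); cv2.imwrite('pics/e.png',b[:,:,::-1])
```

```text
light [341 207  35  28 347] ((537.7628173828125, -31.791255950927734), (105.95439147949219, 71.87596893310547), 76.99349212646484) [[490.79998779296875, -75.30000305175781], [560.9000244140625, -91.5], [584.7000122070312, 11.699999809265137], [514.7000122070312, 27.899999618530273]]
 light [400 206  29  31 329] ((534.186279296875, -217.68621826171875), (48.72366714477539, 122.15301513671875), 53.761375427246094) [[470.5, -201.1999969482422], [569.0, -273.3999938964844], [597.7999877929688, -234.10000610351562], [499.29998779296875, -161.89999389648438]]
 light [341 284  28  16 298] ((527.9617919921875, -45.73797607421875), (40.415000915527344, 66.162109375), 45.731300354003906) [[490.20001220703125, -37.099998474121094], [537.5, -83.30000305175781], [565.7999877929688, -54.400001525878906], [518.4000244140625, -8.199999809265137]]
 light [352 308   8  18 112] ((487.7192687988281, -108.33187103271484), (46.79060363769531, 15.965889930725098), 57.07551956176758) [[468.29998779296875, -123.5999984741211], [481.70001220703125, -132.3000030517578], [507.1000061035156, -93.0], [493.70001220703125, -84.4000015258789]]
```

View pics/e.png

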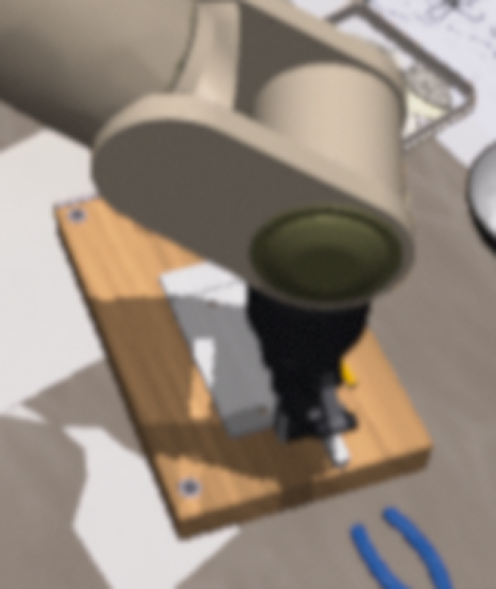

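The plate's front edge runs parallel to the fence (crop 160,275 to 232,435), and the finger is beyond its right end. I'll descend.

Request:
{"method": "play_rows", "body": {
  "deltas": [
    [-0.2,0.044,-0.6,0,0,0,-1],
    [0,0,-0.4,0,0,0,-1],
    [0,0,-0.1,0,0,0,-1],
    [0,0,0,0,0,0,-1],
    [0,0,0,0,0,0,-1]
  ]
}}

```text
time_s: 6.37
eef_pos: [478.1, -204.4, 43.1]
ee_rot: [0.001, 0.117, 0.993, -0.0]
force: [-0.0, -0.3, 0.7]
grip_width: -0.004
```

Run:
```python
from h import *
c=shot('scene'); q=sensors.sense(); print(q['eef_pos'],q['force'])
O=np.array([516.2,-84.2]);a=np.radians(-12.6);R=np.array([[np.cos(a),-np.sin(a)],[np.sin(a),np.cos(a)]])
u=np.array([341.6,364.8]);v=np.array([288.7,340.3])
p=ray(c,u,v,42)[:,:2];print((p-O)@R, (q['eef_pos'][:2]-O)@R)
```

```text
[ 478.23918068 -204.53428708   43.32175833] [0.08778236 0.15548762 1.18204491]
[[-25.82451136  55.19321858]
 [-25.78387837 -95.24071202]] [ -10.79648843 -125.71714397]
```

Request:
{"method": "play_rows", "body": {
  "deltas": [
    [0,0,-0.1,0,0,0,-1],
    [0.041,0.144,0,0,0,0,-1],
    [0.041,0.144,0,0,0,0,-1],
    [0.041,0.144,0,0,0,0,-1],
    [0.041,0.144,0,0,0,0,-1],
    [0.041,0.144,0,0,0,0,-1],
    [0.041,0.144,0,0,0,0,-1],
    [0.041,0.144,0,0,0,0,-1]
  ]
}}

```text
time_s: 7.08
eef_pos: [488.6, -163.7, 38.3]
ee_rot: [-0.001, 0.117, 0.993, -0.0]
force: [-4.5, -3.6, 0.5]
grip_width: 0.001
```

Request:
{"method": "play_rows", "body": {
  "deltas": [
    [0.041,0.144,0,0,0,0,-1],
    [0.041,0.144,0,0,0,0,-1],
    [0.041,0.144,0,0,0,0,-1],
    [0.041,0.144,0,0,0,0,-1],
    [0.041,0.144,0,0,0,0,-1],
    [0.041,0.144,0,0,0,0,-1],
    [0.041,0.144,0,0,0,0,-1],
    [0,0,0,0,0,0,-1]
  ]
}}

```text
time_s: 7.75
eef_pos: [501.0, -122.5, 38.3]
ee_rot: [0.0, 0.117, 0.993, 0.0]
force: [0.0, 0.2, 0.6]
grip_width: -0.0
```

Run:
```python
from h import *
c=shot('scene'); t=shot('top');q=sensors.sense(); print(q['eef_pos'],q['force'])
b=cv2.resize(c['pixels'][200:390,290:450],None,fx=3.1,fy=3.1,interpolation=cv2.INTER_CUBIC)
a=cv2.resize(t['pixels'][175:275,310:440],None,fx=2.3,fy=2.3,interpolation=cv2.INTER_CUBIC)
o=np.zeros((589,800,3),np.uint8);o[:b.shape[0],:b.shape[1]]=b;o[:a.shape[0],500:500+a.shape[1]]=a
cv2.imwrite('pics/f.png',o[:,:,::-1])
```

```text
[ 500.96658789 -123.39441064   38.47813963] [-0.7402381   0.26703812  0.30745441]
```

View pics/f.png

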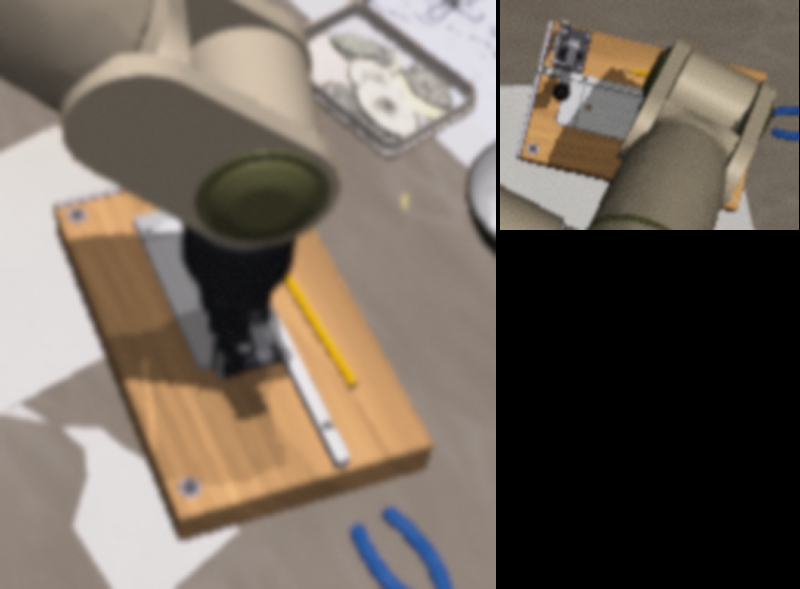

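The plate is sliding along the fence. Its left end is at crop (137,222) and it stays parallel to the fence. Next I'll measure scribe line and ledge end as profiles along y' in both views.

```bash
cat > p.py <<'E'
from h import *
O=np.array([520.3,-85.1]);a=np.radians(-12.6);R=np.array([[np.cos(a),-np.sin(a)],[np.sin(a),np.cos(a)]])
def prof(c,xs,ys,z,ch=None):
    X,Y=np.meshgrid(xs,ys); w=np.stack([X,Y],-1)@R.T+O
    q=proj(c,np.concatenate([w,np.full(X.shape+(1,),z)],-1).reshape(-1,3)).astype(np.float32)
    im=c['pixels'].astype(np.float32); s=cv2.remap(im,q[:,0].reshape(X.shape),q[:,1].reshape(X.shape),cv2.INTER_LINEAR)
    return s
if __name__=='__main__':
    q=sensors.sense(); print('tcp',(q['eef_pos'][:2]-O)@R)
    for n in('top','scene'):
        c=shot(n)
        for lab,xs,z,ys in(('plate',np.arange(-24,-6,1),42,np.arange(40,180,2)),('end',np.arange(-70,-45,1),36,np.arange(138,162,1)),):
            s=prof(c,xs,ys,z).mean(1)
            print(n,lab,ys[0],'B',s[:,2].astype(int).tolist(),'' if lab=='plate' else ('R',s[:,0].astype(int).tolist()))
        s=prof(c,np.arange(-50,50,1.),np.arange(-140,-100,1.),36 if n=='top' else 48).mean(0)
E
python3 p.py
```

```text
tcp [-10.51413408 -41.58961041]
top plate 40 B [122, 122, 122, 122, 121, 122, 122, 121, 121, 121, 122, 122, 122, 122, 122, 122, 121, 121, 121, 120, 120, 121, 119, 116, 111, 113, 128, 150, 170, 187, 196, 201, 202, 201, 200, 197, 184, 155, 120, 96, 87, 88, 88, 87, 83, 76, 70, 66, 65, 64, 62, 60, 60, 70, 92, 127, 154, 166, 173, 178, 182, 183, 183, 182, 183, 183, 183, 182, 181, 180] 
top end 138 B [104, 106, 107, 107, 106, 103, 100, 97, 97, 99, 104, 114, 127, 142, 154, 162, 167, 171, 174, 176, 178, 179, 180, 180] ('R', [175, 178, 181, 184, 187, 188, 188, 186, 182, 175, 167, 160, 158, 160, 163, 167, 170, 174, 177, 180, 183, 184, 185, 186])
scene plate 40 B [123, 122, 120, 119, 118, 117, 116, 115, 115, 116, 116, 118, 119, 121, 123, 125, 127, 128, 130, 131, 132, 132, 133, 132, 132, 131, 134, 145, 163, 182, 197, 204, 206, 205, 202, 198, 194, 187, 174, 157, 137, 119, 106, 97, 91, 87, 84, 82, 80, 78, 77, 76, 75, 75, 75, 74, 74, 74, 74, 74, 74, 74, 74, 74, 74, 74, 74, 74, 74, 74] 
scene end 138 B [124, 124, 124, 124, 123, 123, 122, 122, 122, 123, 125, 128, 133, 139, 147, 156, 165, 173, 181, 189, 194, 199, 204, 207] ('R', [205, 203, 203, 203, 204, 205, 206, 207, 207, 207, 205, 203, 199, 195, 192, 190, 190, 192, 195, 199, 204, 209, 213, 217])
```

Run:
```python
from p import *
for n in('top','scene'):
    c=shot(n); c['pixels']=cv2.imread(f'pics/{n}1.png')[:,:,::-1].copy()
    for lab,x,y in(('right',(-65,20),(-165,-135)),('leftfront',(-75,-40),(135,170)),('leftmid',(-30,-5),(135,170)),('leftback',(80,98),(135,170))):
        s=prof(c,np.arange(*x,1.),np.arange(*y,1.),36).mean(1)
        print(n,lab,y[0],'R',s[:,0].astype(int).tolist(),'B',s[:,2].astype(int).tolist())
    s=prof(c,np.arange(15,50,1.),np.arange(-130,60,1.),48).mean(0); print(n,'fence x 15..',s[:,2].astype(int).tolist())
    for y in((-120,-60),(20,80)):
        s=prof(c,np.arange(-95,-70,1.),np.arange(*y,1.),36).mean(0); print(n,'front x -95..',y,s[:,0].astype(int).tolist())
```

```text
top right -165 R [110, 110, 110, 109, 109, 109, 109, 109, 109, 110, 110, 110, 110, 110, 110, 111, 113, 116, 120, 126, 134, 144, 155, 165, 174, 180, 184, 186, 187, 188] B [91, 91, 91, 90, 90, 90, 90, 90, 90, 91, 90, 90, 90, 91, 91, 93, 94, 94, 95, 94, 94, 92, 90, 89, 89, 89, 88, 88, 88, 88]
top leftfront 135 R [164, 165, 167, 169, 172, 176, 179, 181, 182, 183, 182, 178, 172, 164, 157, 155, 157, 161, 164, 167, 171, 174, 177, 180, 181, 183, 184, 184, 185, 185, 185, 185, 184, 184, 184] B [100, 100, 102, 103, 104, 106, 106, 104, 100, 97, 95, 95, 97, 102, 112, 126, 140, 152, 160, 165, 168, 171, 173, 175, 176, 177, 178, 179, 179, 179, 179, 179, 179, 178, 178]
top leftmid 135 R [156, 154, 153, 151, 150, 150, 149, 148, 147, 144, 142, 140, 138, 137, 138, 143, 150, 156, 161, 165, 169, 173, 177, 180, 183, 184, 185, 185, 185, 185, 186, 186, 186, 186, 185] B [71, 71, 70, 69, 68, 68, 68, 68, 67, 67, 69, 73, 80, 91, 105, 122, 137, 149, 157, 161, 164, 169, 172, 175, 177, 178, 179, 179, 179, 179, 180, 180, 180, 180, 179]
top leftback 135 R [95, 100, 104, 109, 112, 114, 116, 116, 116, 117, 118, 119, 12
[... 1933 characters left out ...]
 119, 119, 121, 124, 126, 128] B [72, 72, 72, 73, 76, 79, 82, 87, 93, 99, 106, 112, 119, 125, 131, 136, 141, 144, 147, 147, 147, 145, 142, 137, 132, 127, 122, 118, 114, 112, 111, 111, 112, 114, 115]
scene fence x 15.. [102, 103, 103, 104, 104, 104, 103, 101, 98, 98, 101, 112, 130, 151, 172, 189, 201, 208, 211, 210, 206, 199, 188, 173, 156, 140, 127, 118, 113, 110, 109, 109, 110, 110, 110]
scene front x -95.. (-120, -60) [158, 143, 125, 107, 93, 88, 93, 108, 128, 149, 167, 181, 191, 197, 201, 203, 205, 207, 208, 209, 208, 208, 206, 204, 202]
scene front x -95.. (20, 80) [187, 170, 148, 127, 109, 99, 101, 112, 129, 148, 165, 179, 190, 198, 203, 207, 210, 212, 213, 214, 214, 214, 214, 213, 211]
```

Using both ledge ends (300 mm apart), the ledge frame needs about +7 mm in y. The scribe is therefore still about 64–68 mm short of the end. I'll push another 54 mm, then back off and measure clearly.

Request:
{"method": "play_rows", "body": {
  "deltas": [
    [0.039,0.145,0,0,0,0,-1],
    [0.039,0.145,0,0,0,0,-1],
    [0.039,0.145,0,0,0,0,-1],
    [0.039,0.145,0,0,0,0,-1],
    [0.039,0.145,0,0,0,0,-1]
  ]
}}

```text
time_s: 8.47
eef_pos: [507.9, -94.3, 38.2]
ee_rot: [-0.001, 0.117, 0.993, -0.0]
force: [-5.3, -4.5, 1.5]
grip_width: -0.001
```

Request:
{"method": "play_rows", "body": {
  "deltas": [
    [0.039,0.145,0,0,0,0,-1],
    [0.039,0.145,0,0,0,0,-1],
    [0.039,0.145,0,0,0,0,-1],
    [0.039,0.145,0,0,0,0,-1],
    [0,0,0,0,0,0,-1]
  ]
}}

```text
time_s: 8.88
eef_pos: [514.7, -70.2, 38.2]
ee_rot: [-0.0, 0.117, 0.993, 0.0]
force: [0.5, -0.2, -0.2]
grip_width: 0.001
```

```bash
cat > e.py <<'E'
from p import *
import sys
O+= 7*R[:,1]   # y origin corrected
q=sensors.sense(); print('tcp',(q['eef_pos'][:2]-O)@R,q['eef_pos'],q['force'])
ims=[]
for n in('top','scene'):
    c=shot(n)
    ys=np.arange(0,200,.5)
    for lab,xs in(('front',np.arange(-27,-12,1.)),('back',np.arange(8,26,1.))):
        s=prof(c,xs,ys,42).mean(1)[:,2]
        print(n,lab,s[::4].astype(int).tolist())
    X,Y=np.meshgrid(np.arange(-95,60,.5),np.arange(-10,200,.5))
    s=prof(c,np.arange(-95,60,.5),np.arange(-10,200,.5),42).astype(np.uint8); ims.append(s)
o=np.hstack(ims); print(o.shape); cv2.imwrite('pics/'+sys.argv[1],o[:,:,::-1])
E
python3 e.py g.png
```

```text
tcp [-8.74407464  6.33524009] [514.67550349 -70.17845489  38.23525306] [ 0.53254033 -0.22798062 -0.17334137]
top front [87, 88, 87, 86, 85, 85, 85, 84, 82, 80, 78, 77, 76, 75, 73, 71, 70, 68, 66, 62, 58, 55, 55, 60, 74, 91, 108, 123, 134, 139, 143, 145, 144, 141, 136, 127, 121, 118, 119, 120, 121, 121, 121, 119, 115, 107, 97, 90, 86, 84, 84, 84, 83, 83, 87, 97, 108, 115, 118, 119, 120, 120, 119, 120, 120, 120, 118, 113, 113, 129, 157, 183, 195, 200, 201, 201, 201, 201, 200, 197, 190, 185, 182, 181, 180, 181, 180, 180, 180, 181, 182, 181, 180, 180, 180, 180, 180, 181, 183, 183]
top back [94, 94, 95, 96, 96, 96, 96, 98, 98, 98, 100, 102, 104, 106, 106, 108, 109, 110, 111, 110, 108, 108, 115, 123, 128, 131, 131, 131, 131, 131, 131, 129, 121, 112, 110, 113, 116, 118, 119, 120, 119, 119, 120, 121, 121, 120, 118, 115, 104, 81, 55, 33, 20, 17, 16, 18, 22, 27, 34, 50, 72, 95, 111, 119, 125, 136, 153, 165, 174, 185, 195, 200, 202, 202, 202, 202, 202, 203, 200, 193, 175, 144, 116, 99, 92, 91, 90, 90, 89, 89, 88, 87, 87, 86, 86, 86, 86, 85, 85, 86]
scene front [45, 46, 47, 49, 51, 55, 60, 66, 7
[... 158 characters left out ...]
33, 131, 127, 120, 112, 106, 102, 99, 99, 98, 98, 101, 105, 112, 120, 126, 130, 132, 132, 132, 132, 132, 132, 131, 132, 136, 147, 168, 189, 208, 219, 224, 226, 227, 227, 227, 225, 223, 220, 218, 217, 218, 218, 218, 218, 218, 218, 217, 216, 215, 214, 210, 207, 200, 194, 184]
scene back [54, 51, 50, 52, 59, 69, 78, 83, 83, 82, 80, 80, 81, 79, 74, 68, 63, 59, 56, 52, 47, 40, 34, 28, 25, 24, 22, 21, 20, 19, 18, 17, 18, 18, 18, 19, 19, 20, 19, 19, 18, 17, 18, 18, 18, 18, 18, 17, 17, 17, 18, 18, 17, 18, 18, 18, 18, 18, 18, 19, 19, 19, 20, 22, 23, 26, 28, 31, 33, 35, 36, 37, 39, 41, 43, 47, 51, 57, 62, 68, 73, 78, 80, 80, 79, 77, 75, 74, 74, 74, 74, 74, 74, 73, 73, 73, 73, 73, 73, 73]
(420, 620, 3)
```

Request:
{"method": "play_rows", "body": {
  "deltas": [
    [-0.055,-0.25,0,0,0,0,-1],
    [-0.055,-0.25,0,0,0,0,-1],
    [0,0,0.9,0,0,0,-1],
    [0,0,0.9,0,0,0,-1],
    [-0.7,-0.7,0.3,0,0,0,-1],
    [-0.7,-0.7,0.3,0,0,0,-1],
    [-0.7,-0.7,0,0,0,0,-1],
    [-0.7,-0.7,0,0,0,0,-1]
  ]
}}

```text
time_s: 9.65
eef_pos: [396.6, -205.5, 135.1]
ee_rot: [0.001, 0.118, 0.993, -0.001]
force: [0.8, -0.0, 0.7]
grip_width: -0.0
```

```bash
python3 e.py g.png
```

```text
tcp [ -94.4170916  -151.44459992] [ 396.64716447 -205.46945583  135.14323729] [ 0.77650698 -0.01972718  0.66754158]
top front [84, 83, 84, 86, 95, 119, 153, 180, 194, 199, 200, 201, 200, 199, 199, 199, 200, 201, 200, 199, 198, 199, 199, 200, 200, 199, 198, 199, 200, 200, 200, 199, 199, 199, 199, 200, 200, 200, 200, 200, 200, 200, 200, 199, 198, 198, 198, 198, 198, 197, 197, 197, 197, 198, 198, 199, 199, 199, 199, 198, 197, 194, 190, 186, 183, 181, 178, 174, 170, 175, 184, 193, 198, 201, 201, 200, 199, 199, 198, 194, 187, 182, 180, 180, 180, 179, 179, 179, 179, 178, 178, 178, 179, 180, 180, 179, 180, 180, 180, 181]
top back [84, 83, 83, 86, 96, 121, 155, 183, 195, 200, 201, 200, 201, 200, 201, 202, 201, 201, 202, 201, 201, 202, 202, 201, 201, 201, 201, 202, 201, 201, 201, 201, 201, 200, 200, 201, 201, 201, 201, 201, 201, 201, 201, 201, 201, 201, 201, 198, 186, 159, 118, 76, 48, 34, 31, 31, 31, 31, 38, 53, 73, 95, 110, 117, 124, 136, 151, 164, 172, 184, 194, 199, 201, 201, 200, 201, 201, 201, 199, 192, 174, 144, 116, 99, 92, 90, 90, 89, 88, 88, 88, 87, 87, 86, 85, 85, 85, 85, 85, 86]
s
[... 209 characters left out ...]
4, 64, 61, 56, 50, 46, 44, 46, 51, 57, 62, 67, 70, 72, 73, 73, 74, 73, 74, 74, 74, 75, 76, 78, 82, 85, 91, 97, 105, 111, 119, 127, 134, 141, 146, 150, 154, 156, 157, 158, 159, 160, 160, 160, 160, 160, 159, 159, 158, 157, 155]
scene back [66, 68, 71, 73, 74, 72, 68, 63, 57, 51, 47, 42, 39, 36, 34, 32, 31, 32, 32, 33, 33, 34, 35, 36, 37, 38, 40, 41, 42, 43, 43, 43, 43, 44, 44, 45, 46, 47, 48, 49, 50, 51, 53, 55, 59, 63, 69, 75, 82, 89, 97, 103, 110, 116, 123, 129, 135, 141, 146, 150, 154, 156, 158, 159, 159, 159, 159, 160, 160, 160, 160, 160, 161, 162, 163, 164, 165, 166, 167, 168, 168, 169, 169, 169, 169, 170, 170, 170, 170, 170, 169, 169, 169, 168, 168, 167, 167, 166, 166, 165]
(420, 620, 3)
```

View pics/g.png

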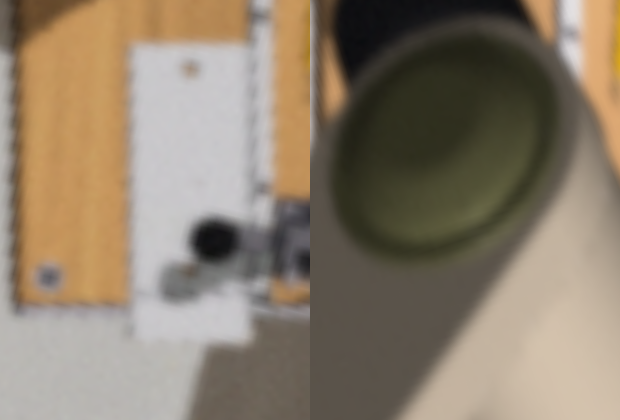

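In the top view, rectified at plate height, the plate is parallel. Its front edge is at x'≈-30 and its ends are at y'≈11.4 and 162. The scribe at row ~292 (y'≈136.5) is about 13 mm short of the steel edge at row ~318 (149.5). I'll go back behind the right end and push 13 mm.

Request:
{"method": "play_rows", "body": {
  "deltas": [
    [0.71,0.72,0,0,0,0,-1],
    [0.71,0.72,0,0,0,0,-1],
    [0.71,0.72,0,0,0,0,-1],
    [0.71,0.72,0,0,0,0,-1],
    [0,0,-0.9,0,0,0,-1],
    [0,0,-0.9,0,0,0,-1],
    [0,0,-0.4,0,0,0,-1],
    [0,0,0,0,0,0,-1]
  ]
}}

```text
time_s: 10.42
eef_pos: [509.9, -87.8, 42.8]
ee_rot: [-0.003, 0.118, 0.993, 0.001]
force: [-0.5, -0.1, -0.7]
grip_width: 0.004
```

Request:
{"method": "play_rows", "body": {
  "deltas": [
    [0,0,0,0,0,0,-1]
  ]
}}

```text
time_s: 10.5
eef_pos: [511.8, -88.7, 46.3]
ee_rot: [-0.0, 0.118, 0.993, 0.0]
force: [-0.4, 0.4, 0.8]
grip_width: 0.001
```

Request:
{"method": "play_rows", "body": {
  "deltas": [
    [0,0,-0.2,0,0,0,-1],
    [0.027,0.122,0,0,0,0,-1],
    [0.027,0.122,0,0,0,0,-1],
    [0.027,0.122,0,0,0,0,-1],
    [0.033,0.122,0,0,0,0,-1],
    [0.033,0.122,0,0,0,0,-1],
    [0.015,0.049,0,0,0,0,-1],
    [0,0,0,0,0,0,-1]
  ]
}}

```text
time_s: 11.17
eef_pos: [518.5, -61.4, 38.5]
ee_rot: [0.0, 0.117, 0.993, 0.0]
force: [0.4, 0.4, 0.1]
grip_width: 0.002
```

```bash
python3 e.py h.png
```

```text
tcp [-6.93568046 15.69452014] [518.48200937 -61.43906557  38.51170532] [0.4473883  0.35488693 0.05826633]
top front [92, 91, 91, 91, 90, 89, 88, 87, 87, 86, 86, 85, 83, 82, 81, 81, 80, 78, 76, 75, 72, 71, 70, 67, 63, 60, 56, 54, 56, 63, 77, 94, 113, 128, 137, 141, 142, 143, 142, 138, 131, 124, 120, 119, 116, 108, 97, 90, 86, 84, 83, 83, 84, 85, 88, 96, 108, 115, 119, 120, 121, 121, 120, 120, 120, 119, 120, 120, 120, 120, 118, 114, 112, 122, 149, 176, 192, 198, 200, 201, 201, 201, 201, 198, 193, 183, 179, 179, 180, 180, 180, 180, 180, 180, 181, 181, 181, 182, 182, 182]
top back [96, 96, 96, 95, 95, 95, 95, 95, 94, 95, 95, 95, 96, 97, 98, 99, 99, 100, 102, 105, 108, 109, 110, 111, 110, 109, 109, 111, 118, 125, 128, 130, 131, 132, 132, 132, 132, 127, 117, 111, 112, 116, 119, 120, 120, 119, 118, 114, 103, 81, 55, 35, 23, 17, 15, 15, 14, 18, 28, 47, 72, 96, 110, 117, 120, 119, 120, 121, 128, 143, 165, 180, 181, 181, 188, 197, 201, 202, 203, 202, 202, 203, 203, 198, 186, 161, 128, 104, 93, 90, 89, 87, 86, 85, 86, 86, 86, 86, 85, 85]
scene front [55, 51, 48, 47, 46, 47, 48, 49, 51, 54, 59, 65, 71, 76, 80, 83, 86, 88, 90, 92, 93, 95, 96, 96, 96, 96, 97, 96, 96, 97, 97, 97, 98, 98, 100, 104, 111, 119, 126, 130, 131, 132, 133, 133, 133, 131, 127, 120, 112, 106, 101, 99, 99, 98, 99, 101, 105, 112, 120, 126, 130, 132, 132, 132, 133, 133, 132, 132, 132, 132, 132, 132, 132, 136, 147, 165, 187, 206, 217, 224, 226, 227, 227, 227, 226, 224, 222, 219, 218, 217, 217, 217, 216, 215, 214, 213, 211, 208, 205, 202]
scene back [59, 55, 54, 53, 53, 52, 50, 48, 49, 55, 64, 73, 80, 82, 81, 80, 80, 81, 79, 74, 66, 59, 53, 49, 46, 42, 36, 31, 26, 23, 21, 21, 20, 18, 18, 18, 18, 17, 17, 19, 19, 19, 19, 19, 19, 19, 19, 18, 18, 18, 17, 17, 17, 18, 18, 18, 17, 18, 18, 18, 17, 17, 17, 17, 18, 17, 18, 19, 19, 20, 21, 22, 24, 26, 29, 31, 33, 34, 35, 37, 40, 44, 50, 57, 65, 71, 77, 81, 83, 82, 80, 79, 78, 76, 75, 75, 74, 74, 74, 74]
(420, 620, 3)
```

Request:
{"method": "play_rows", "body": {
  "deltas": [
    [0.008,0.03,0,0,0,0,-1],
    [0.008,0.03,0,0,0,0,-1],
    [0.008,0.03,0,0,0,0,-1],
    [0,0,0,0,0,0,-1],
    [0,0,0,0,0,0,-1]
  ]
}}

```text
time_s: 11.68
eef_pos: [519.1, -58.3, 38.2]
ee_rot: [-0.0, 0.118, 0.993, 0.0]
force: [-0.0, -0.2, -0.1]
grip_width: 0.0
```

Request:
{"method": "play_rows", "body": {
  "deltas": [
    [-0.055,-0.25,0,0,0,0,-1],
    [-0.055,-0.25,0,0,0,0,-1],
    [0,0,0.9,0,0,0,-1],
    [0,0,0.9,0,0,0,-1],
    [-0.5,-0.8,0.3,0,0,0,-1],
    [-0.5,-0.8,0.3,0,0,0,-1],
    [-0.5,-0.8,0,0,0,0,-1],
    [-0.5,-0.8,0,0,0,0,-1]
  ]
}}

```text
time_s: 12.35
eef_pos: [433.6, -208.5, 135.2]
ee_rot: [0.001, 0.118, 0.993, -0.001]
force: [0.5, -0.1, -0.1]
grip_width: 0.001
```

Request:
{"method": "play_rows", "body": {
  "deltas": [
    [-0.5,-0.8,0,0,0,0,-1],
    [-0.5,-0.8,0,0,0,0,-1],
    [0,0,0,0,0,0,-1]
  ]
}}

```text
time_s: 12.6
eef_pos: [391.7, -275.7, 134.5]
ee_rot: [0.0, 0.121, 0.993, -0.001]
force: [0.4, 0.0, 0.1]
grip_width: 0.003
```

```bash
cat > f.py <<'E'
from p import *
import sys
O+= 7*R[:,1]
def cross(s,x,lo,hi,up):
    m=(lo+hi)/2; d=np.where((s[:-1]<m)&(s[1:]>=m) if up else (s[:-1]>=m)&(s[1:]<m))[0]
    return [round(float(x[i]+(x[i+1]-x[i])*(m-s[i])/(s[i+1]-s[i])),1) for i in d]
q=sensors.sense(); print('tcp',q['eef_pos'])
c=shot('top'); ys=np.arange(0,190,.5)
for x0 in(-27,-20,-12):
    s=prof(c,np.arange(x0,x0+8,1.),ys,42).mean(1)
    print(x0,'right end',cross(s[:60,2],ys,85,200,True),'left end',cross(s[300:,2],ys[300:],180,200,False),'scribe',ys[260:320][np.argmin(s[260:320,2])],s[270:320:2,2].astype(int).tolist())
s=prof(c,np.arange(10,25,1.),ys,42).mean(1);print('left end back',cross(s[300:,2],ys[300:],88,200,False))
s=prof(c,np.arange(80,98,1.),ys,36).mean(1)[290:340,2];print('ledge end',cross(s,ys[290:340],85,142,False))
xs=np.arange(-50,50,.5)
for y0 in(15,35,55,75,155,163):
    s=prof(c,xs,np.arange(y0,y0+8,1.),42).mean(0)[:,2];print('y',y0,'front',cross(s[:80],xs,85,200,True),s[150:180:2].astype(int).tolist())
ims=[prof(shot(n),np.arange(-60,60,.4),np.arange(-10,200,.4),42).astype(np.uint8) for n in('top','scene')]
cv2.imwrite('pics/'+sys.argv[1],np.hstack(ims)[:,:,::-1])
E
python3 f.py i.png
```

```text
tcp [ 391.66406193 -275.67314748  134.51435084]
-27 right end [23.5] left end [172.1] scribe 149.0 [198, 198, 198, 198, 198, 198, 198, 197, 197, 195, 194, 191, 187, 184, 182, 184, 188, 191, 194, 195, 197, 198, 199, 200, 201]
-20 right end [23.4] left end [172.3] scribe 131.0 [175, 177, 178, 181, 183, 187, 191, 195, 196, 196, 195, 192, 188, 186, 187, 188, 191, 194, 197, 199, 201, 202, 203, 203, 202]
-12 right end [23.5] left end [172.6] scribe 134.5 [118, 119, 120, 124, 132, 141, 154, 167, 179, 186, 187, 188, 187, 186, 185, 187, 190, 194, 197, 200, 202, 203, 203, 203, 202]
left end back [174.1]
ledge end [149.7]
y 15 front [] [94, 93, 95, 103, 112, 124, 139, 155, 171, 181, 188, 193, 192, 186, 180]
y 35 front [-30.3] [199, 195, 191, 186, 181, 176, 173, 175, 182, 189, 193, 194, 193, 189, 180]
y 55 front [-30.2] [198, 196, 192, 186, 180, 176, 175, 175, 180, 186, 191, 193, 190, 186, 178]
y 75 front [-30.3] [198, 192, 187, 180, 174, 168, 163, 163, 167, 171, 173, 173, 174, 172, 166]
y 155 front [] [198, 194, 189, 180, 169, 156, 141, 125, 111, 102, 96, 91, 88, 88, 88]
y 163 front [] [197, 192, 184, 176, 165, 150, 135, 120, 110, 99, 93, 91, 88, 87, 87]
```

View pics/i.png

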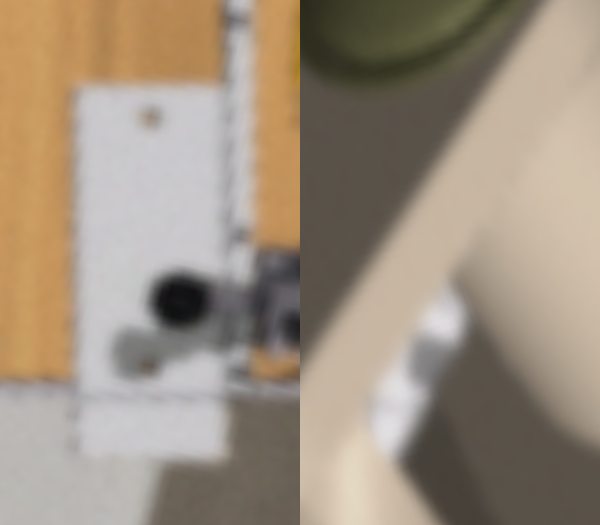

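Plate ends are at 23.5 and 174.1, so the scribe is at ≈148.9 (the dark dip reads 149.0) against the ledge end at ≈149.6. That leaves about 0.8 mm to go. The front edge is parallel at -30.3. I'll nudge it the last bit in y, then give it a gentle push against the fence from the front.

Request:
{"method": "play_rows", "body": {
  "deltas": [
    [0.615,0.99,0,0,0,0,-1],
    [0.615,0.99,0,0,0,0,-1],
    [0.615,0.99,0,0,0,0,-1],
    [0.615,0.99,0,0,0,0,-1],
    [0.615,0.99,0,0,0,0,-1],
    [0,0,-0.9,0,0,0,-1],
    [0,0,-0.9,0,0,0,-1],
    [0,0,0,0,0,0,-1]
  ]
}}

```text
time_s: 13.42
eef_pos: [501.8, -90.2, 57.0]
ee_rot: [-0.005, 0.116, 0.993, 0.002]
force: [-0.4, -0.1, -1.3]
grip_width: 0.002
```

Request:
{"method": "play_rows", "body": {
  "deltas": [
    [0,0,0,0,0,0,-1],
    [0,0,0,0,0,0,-1]
  ]
}}

```text
time_s: 13.58
eef_pos: [505.6, -93.5, 64.0]
ee_rot: [0.001, 0.117, 0.993, -0.0]
force: [0.1, -0.0, 0.7]
grip_width: -0.0
```

Request:
{"method": "play_rows", "body": {
  "deltas": [
    [0.2,0.2,-0.4,0,0,0,-1],
    [0.0,0.1,-0.24,0,0,0,-1],
    [0,0,0,0,0,0,-1],
    [0,0,0,0,0,0,-1]
  ]
}}

```text
time_s: 13.92
eef_pos: [512.7, -81.5, 37.5]
ee_rot: [0.0, 0.117, 0.993, -0.0]
force: [-0.8, 0.7, 0.2]
grip_width: 0.0
```

Request:
{"method": "play_rows", "body": {
  "deltas": [
    [0.03,0.12,0.02,0,0,0,-1],
    [0.03,0.12,0,0,0,0,-1],
    [0.03,0.12,0,0,0,0,-1],
    [0.03,0.12,0,0,0,0,-1],
    [0.015,0.04,0,0,0,0,-1],
    [0.015,0.04,0,0,0,0,-1],
    [0.015,0.04,0,0,0,0,-1],
    [0,0,0,0,0,0,-1]
  ]
}}

```text
time_s: 14.58
eef_pos: [519.2, -57.4, 37.5]
ee_rot: [-0.0, 0.117, 0.993, -0.0]
force: [-0.1, -0.6, 0.3]
grip_width: -0.001
```

Request:
{"method": "play_rows", "body": {
  "deltas": [
    [0,0,0,0,0,0,-1]
  ]
}}

```text
time_s: 14.67
eef_pos: [519.3, -57.4, 37.5]
ee_rot: [-0.0, 0.118, 0.993, 0.0]
force: [0.8, -0.6, -0.1]
grip_width: -0.001
```

Request:
{"method": "play_rows", "body": {
  "deltas": [
    [-0.08,-0.37,0,0,0,0,-1],
    [0,0,0.6,0,0,0,-1],
    [0,0,0.4,0,0,0,-1],
    [-0.6,0.3,0,0,0,0,-1],
    [-0.6,0.5,0,0,0,0,-1],
    [0,0.55,0,0,0,0,-1],
    [0,0,0,0,0,0,-1],
    [0,0,0,0,0,0,-1]
  ]
}}

```text
time_s: 15.33
eef_pos: [468.3, -17.8, 77.7]
ee_rot: [0.0, 0.117, 0.993, -0.0]
force: [-1.6, -0.4, -0.2]
grip_width: 0.0
```

Request:
{"method": "play_rows", "body": {
  "deltas": [
    [0,0,-0.6,0,0,0,-1],
    [0,0,-0.38,0,0,0,-1],
    [0,0,0,0,0,0,-1],
    [0.122,-0.027,0,0,0,0,-1],
    [0.122,-0.027,0,0,0,0,-1],
    [0.122,-0.027,0,0,0,0,-1],
    [0.073,-0.016,0,0,0,0,-1],
    [0,0,0,0,0,0,-1]
  ]
}}

```text
time_s: 16.0
eef_pos: [486.5, -22.4, 38.5]
ee_rot: [0.0, 0.118, 0.993, -0.0]
force: [0.7, 1.3, 0.5]
grip_width: -0.003
```

Request:
{"method": "play_rows", "body": {
  "deltas": [
    [0.05,-0.011,0,0,0,0,-1],
    [0.05,-0.011,0,0,0,0,-1],
    [0,0,0,0,0,0,-1]
  ]
}}

```text
time_s: 16.25
eef_pos: [490.0, -23.0, 38.4]
ee_rot: [0.0, 0.118, 0.993, -0.0]
force: [0.7, -0.2, 0.2]
grip_width: -0.001
```

Request:
{"method": "play_rows", "body": {
  "deltas": [
    [0.025,-0.005,0,0,0,0,-1],
    [0,0,0,0,0,0,-1]
  ]
}}

```text
time_s: 16.42
eef_pos: [490.7, -23.1, 38.4]
ee_rot: [0.0, 0.118, 0.993, -0.0]
force: [-0.4, 0.3, -0.3]
grip_width: 0.002
```

Request:
{"method": "play_rows", "body": {
  "deltas": [
    [0.025,-0.005,0,0,0,0,-1],
    [0.025,-0.005,0,0,0,0,-1],
    [0,0,0,0,0,0,-1]
  ]
}}

```text
time_s: 16.67
eef_pos: [492.4, -23.4, 38.2]
ee_rot: [-0.001, 0.118, 0.993, 0.0]
force: [-1.2, -0.1, 1.6]
grip_width: -0.0
```

Request:
{"method": "play_rows", "body": {
  "deltas": [
    [0.025,-0.005,0,0,0,0,-1],
    [0,0,0,0,0,0,-1]
  ]
}}

```text
time_s: 16.83
eef_pos: [492.6, -23.5, 38.1]
ee_rot: [-0.002, 0.117, 0.993, 0.0]
force: [-6.8, 0.9, 4.7]
grip_width: 0.001
```

Request:
{"method": "play_rows", "body": {
  "deltas": [
    [0.018,-0.004,0,0,0,0,-1],
    [0,0,0,0,0,0,-1]
  ]
}}

```text
time_s: 17.0
eef_pos: [492.7, -23.5, 38.0]
ee_rot: [-0.002, 0.117, 0.993, 0.0]
force: [-9.8, 1.6, 6.4]
grip_width: -0.004
```

Firm contact: about 10 N with the finger stalled at x'≈-40.5. I'll retreat and clear the arm to the left so both cameras see the plate.

Request:
{"method": "play_rows", "body": {
  "deltas": [
    [-0.3,0.065,0,0,0,0,-1],
    [-0.4,0.09,0,0,0,0,-1],
    [0,0,0.9,0,0,0,-1],
    [0,0,0.9,0,0,0,-1],
    [-0.5,0,0.9,0,0,0,-1],
    [-0.5,0.5,0.9,0,0,0,-1],
    [-0.5,0.84,0.5,0,0,0,-1],
    [-0.5,0.84,0,0,0,0,-1]
  ]
}}

```text
time_s: 17.67
eef_pos: [390.3, 66.1, 201.8]
ee_rot: [0.004, 0.119, 0.993, -0.0]
force: [1.7, -0.8, -0.6]
grip_width: -0.001
```

Request:
{"method": "play_rows", "body": {
  "deltas": [
    [-0.4,0.9,0,0,0,0,-1],
    [-0.4,0.9,0,0,0,0,-1],
    [-0.4,0.9,0,0,0,0,-1],
    [-0.4,0.9,0,0,0,0,-1],
    [-0.4,0.9,0,0,0,0,-1],
    [-0.4,0.9,0,0,0,0,-1],
    [0,0,0,0,0,0,-1]
  ]
}}

```text
time_s: 18.25
eef_pos: [290.3, 286.5, 198.3]
ee_rot: [-0.0, 0.114, 0.993, 0.001]
force: [0.5, -0.2, -0.3]
grip_width: -0.001
```

```bash
python3 f.py j.png
python3 - <<'E'
from p import *
O+=7*R[:,1]
c=shot('scene'); ys=np.arange(-165,200,.5)
for x0 in(-27,-20,-12,0,14): 
    s=prof(c,np.arange(x0,x0+7,1.),ys,42).mean(1)[:,2]
    print('sc',x0,'right',s[370:400:2].astype(int).tolist(),'from',ys[370],'left',s[600:720:2].astype(int).tolist(),'from',ys[600])
s=prof(c,np.arange(-65,20,1.),ys,36).mean(1)[:,0];print('ledge right',ys[0],s[:60:2].astype(int).tolist())
E
```

```text
tcp [290.26369585 286.53588897 198.26422633]
-27 right end [24.5] left end [171.3] scribe 149.5 [195, 194, 194, 194, 194, 194, 195, 195, 195, 194, 191, 189, 185, 181, 178, 178, 181, 184, 187, 190, 192, 194, 195, 196, 196]
-20 right end [24.6] left end [172.7] scribe 131.5 [173, 175, 176, 178, 179, 183, 187, 191, 192, 193, 191, 188, 183, 180, 178, 178, 181, 185, 189, 193, 196, 198, 199, 198, 198]
-12 right end [24.6] left end [172.4] scribe 135.0 [116, 116, 117, 121, 129, 139, 150, 163, 174, 182, 185, 187, 185, 181, 177, 177, 181, 186, 191, 194, 197, 198, 199, 199, 200]
left end back [174.9]
ledge end [149.3]
y 15 front [] [87, 88, 90, 98, 107, 120, 135, 152, 167, 178, 184, 189, 187, 182, 175]
y 35 front [-30.1] [195, 191, 186, 180, 176, 172, 169, 171, 177, 184, 188, 189, 190, 186, 177]
y 55 front [-30.1] [194, 192, 187, 181, 176, 172, 172, 172, 176, 182, 187, 189, 187, 183, 176]
y 75 front [-30.1] [194, 189, 183, 176, 170, 164, 159, 160, 164, 168, 170, 170, 171, 169, 164]
y 155 front [] [194, 191, 186, 177, 166, 153, 138, 122, 108, 98, 94, 90, 88, 87, 87]
y 163 front [] [193, 189, 18
[... 1593 characters left out ...]
217, 215, 210, 204, 196, 187, 178, 167, 156, 145, 137, 131, 125, 121, 119, 118, 117, 116, 115, 115, 114, 113, 113] from 135.0
sc 14 right [101, 101, 102, 106, 114, 124, 137, 152, 168, 182, 194, 204, 212, 216, 219] from 20.0 left [177, 187, 196, 203, 211, 216, 219, 220, 221, 222, 222, 221, 220, 219, 216, 213, 209, 205, 202, 200, 198, 197, 197, 198, 196, 195, 195, 195, 193, 193, 193, 193, 194, 195, 197, 199, 201, 202, 203, 202, 198, 194, 186, 177, 167, 157, 147, 139, 131, 126, 122, 120, 119, 118, 117, 117, 116, 114, 112, 110] from 135.0
ledge right -165.0 [126, 116, 106, 98, 92, 89, 87, 87, 87, 87, 88, 90, 95, 103, 115, 130, 147, 163, 177, 189, 197, 202, 205, 206, 207, 207, 207, 207, 207, 207]
```

View pics/j.png

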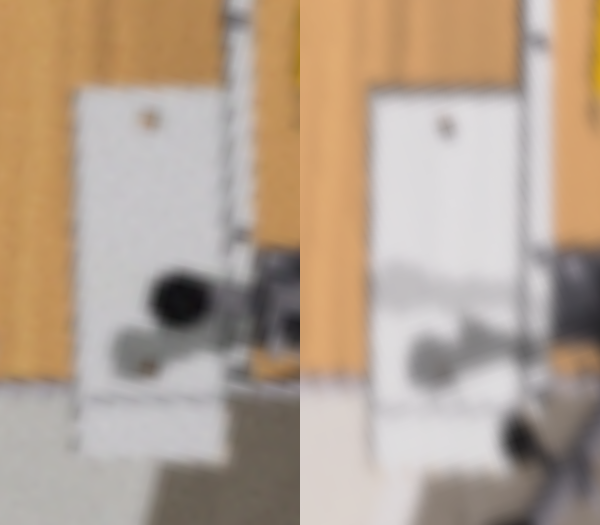

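The top view puts the scribe at 149.7 against the ledge end at 149.5. The scene view puts it about 2 mm past the end. To settle this I'll touch both ledge end faces gently with the fingertip, because the arm's own readings are sharper. The left end comes first, clear of plate and lever.

Request:
{"method": "play_rows", "body": {
  "deltas": [
    [0.7,-0.62,0,0,0,0,-1],
    [0.7,-0.62,0,0,0,0,-1],
    [0.7,-0.62,0,0,0,0,-1],
    [0.7,-0.62,0,0,0,0,-1],
    [0.7,-0.62,-0.3,0,0,0,-1],
    [0.7,-0.62,-0.5,0,0,0,-1],
    [0.7,-0.62,-0.5,0,0,0,-1],
    [0,0,0,0,0,0,-1]
  ]
}}

```text
time_s: 19.12
eef_pos: [490.6, 103.4, 143.1]
ee_rot: [-0.002, 0.121, 0.993, -0.001]
force: [-0.6, 0.6, 0.2]
grip_width: -0.004
```

Request:
{"method": "play_rows", "body": {
  "deltas": [
    [0,0,0,0,0,0,-1]
  ]
}}

```text
time_s: 19.2
eef_pos: [488.7, 106.5, 145.5]
ee_rot: [-0.001, 0.12, 0.993, -0.0]
force: [-0.6, 0.5, 0.2]
grip_width: -0.001
```

Request:
{"method": "play_rows", "body": {
  "deltas": [
    [0,0,-0.8,0,0,0,-1],
    [0,0,-0.8,0,0,0,-1],
    [0,0,-0.8,0,0,0,-1],
    [0,0,-0.4,0,0,0,-1],
    [-0.022,-0.098,0,0,0,0,-1],
    [-0.022,-0.098,0,0,0,0,-1],
    [0,0,0,0,0,0,-1]
  ]
}}

```text
time_s: 19.78
eef_pos: [487.2, 100.7, 36.5]
ee_rot: [0.001, 0.118, 0.993, 0.0]
force: [0.7, -0.0, 0.3]
grip_width: -0.004
```

Request:
{"method": "play_rows", "body": {
  "deltas": [
    [-0.011,-0.049,0,0,0,0,-1],
    [-0.005,-0.024,0,0,0,0,-1],
    [0,0,0,0,0,0,-1]
  ]
}}

```text
time_s: 20.03
eef_pos: [486.2, 98.3, 35.7]
ee_rot: [0.001, 0.118, 0.993, 0.0]
force: [-0.1, 0.4, -0.5]
grip_width: -0.001
```

Request:
{"method": "play_rows", "body": {
  "deltas": [
    [-0.005,-0.024,0,0,0,0,-1],
    [0,0,0,0,0,0,-1]
  ]
}}

```text
time_s: 20.2
eef_pos: [485.7, 97.5, 35.0]
ee_rot: [0.0, 0.118, 0.993, -0.0]
force: [0.8, 0.3, -0.1]
grip_width: -0.001
```

Request:
{"method": "play_rows", "body": {
  "deltas": [
    [-0.011,-0.049,-0.07,0,0,0,-1],
    [-0.005,-0.024,0,0,0,0,-1],
    [0,0,0,0,0,0,-1]
  ]
}}

```text
time_s: 20.45
eef_pos: [484.8, 94.4, 31.7]
ee_rot: [-0.0, 0.118, 0.993, -0.0]
force: [-0.5, 0.1, -0.9]
grip_width: 0.003
```

Request:
{"method": "play_rows", "body": {
  "deltas": [
    [-0.005,-0.024,0,0,0,0,-1],
    [0,0,0,0,0,0,-1]
  ]
}}

```text
time_s: 20.62
eef_pos: [484.8, 93.5, 31.9]
ee_rot: [-0.0, 0.118, 0.993, -0.0]
force: [0.6, 0.4, 0.6]
grip_width: -0.002
```

Request:
{"method": "play_rows", "body": {
  "deltas": [
    [-0.005,-0.024,0,0,0,0,-1],
    [0,0,0,0,0,0,-1]
  ]
}}

```text
time_s: 20.78
eef_pos: [484.6, 92.6, 32.0]
ee_rot: [0.0, 0.118, 0.993, -0.0]
force: [1.0, 0.2, -0.6]
grip_width: -0.0
```

Request:
{"method": "play_rows", "body": {
  "deltas": [
    [-0.005,-0.024,0,0,0,0,-1],
    [0,0,0,0,0,0,-1]
  ]
}}

```text
time_s: 20.95
eef_pos: [484.4, 91.6, 32.0]
ee_rot: [0.0, 0.118, 0.993, -0.0]
force: [0.3, 0.6, -0.5]
grip_width: -0.001
```

Request:
{"method": "play_rows", "body": {
  "deltas": [
    [-0.005,-0.024,0,0,0,0,-1],
    [0,0,0,0,0,0,-1]
  ]
}}

```text
time_s: 21.12
eef_pos: [484.2, 91.0, 32.0]
ee_rot: [0.0, 0.118, 0.993, 0.0]
force: [0.6, 3.7, -0.2]
grip_width: -0.001
```

Request:
{"method": "play_rows", "body": {
  "deltas": [
    [-0.005,-0.024,0,0,0,0,-1],
    [0,0,0,0,0,0,-1]
  ]
}}

```text
time_s: 21.28
eef_pos: [484.2, 90.8, 32.0]
ee_rot: [0.0, 0.118, 0.993, 0.001]
force: [2.2, 8.9, -1.2]
grip_width: -0.002
```

Request:
{"method": "play_rows", "body": {
  "deltas": [
    [-0.005,-0.024,0,0,0,0,-1],
    [0,0,0,0,0,0,-1]
  ]
}}

```text
time_s: 21.45
eef_pos: [484.2, 90.6, 32.0]
ee_rot: [0.001, 0.118, 0.993, 0.002]
force: [3.6, 15.6, -1.7]
grip_width: -0.0
```

Left end touched: contact at about (484.2, 91.1), y'≈157.2. Next comes the right end, the same way.

Request:
{"method": "play_rows", "body": {
  "deltas": [
    [0.08,0.35,0,0,0,0,-1],
    [-0.8,0.2,0.3,0,0,0,-1],
    [0,0,0.9,0,0,0,-1],
    [-0.15,-0.9,0.5,0,0,0,-1],
    [-0.15,-0.9,0,0,0,0,-1],
    [-0.15,-0.9,0,0,0,0,-1],
    [-0.15,-0.9,0,0,0,0,-1],
    [-0.15,-0.9,0,0,0,0,-1]
  ]
}}

```text
time_s: 22.12
eef_pos: [424.4, -70.8, 100.2]
ee_rot: [0.0, 0.117, 0.993, -0.0]
force: [1.1, 0.7, 0.3]
grip_width: 0.003
```

Request:
{"method": "play_rows", "body": {
  "deltas": [
    [-0.1,-0.9,0,0,0,0,-1],
    [-0.1,-0.9,0,0,0,0,-1],
    [-0.1,-0.9,0,0,0,0,-1],
    [-0.1,-0.9,0,0,0,0,-1],
    [0,-0.8,0,0,0,0,-1],
    [0,0,0,0,0,0,-1],
    [0,0,0,0,0,0,-1]
  ]
}}

```text
time_s: 22.7
eef_pos: [408.5, -246.2, 99.7]
ee_rot: [-0.0, 0.119, 0.993, 0.0]
force: [-0.4, 0.6, -0.0]
grip_width: 0.0
```

Request:
{"method": "play_rows", "body": {
  "deltas": [
    [0,0,-0.8,0,0,0,-1],
    [0,0,-0.8,0,0,0,-1],
    [0,0,-0.09,0,0,0,-1],
    [0.027,0.122,0,0,0,0,-1],
    [0.027,0.122,0,0,0,0,-1],
    [0.027,0.122,0,0,0,0,-1],
    [0.027,0.122,0,0,0,0,-1],
    [0,0,0,0,0,0,-1]
  ]
}}

```text
time_s: 23.37
eef_pos: [413.9, -224.8, 33.4]
ee_rot: [0.001, 0.117, 0.993, -0.0]
force: [0.0, -0.1, 0.2]
grip_width: 0.001
```

Request:
{"method": "play_rows", "body": {
  "deltas": [
    [0.011,0.049,0,0,0,0,-1],
    [0.011,0.049,0,0,0,0,-1],
    [0,0,0,0,0,0,-1]
  ]
}}

```text
time_s: 23.62
eef_pos: [414.3, -221.5, 32.5]
ee_rot: [0.0, 0.118, 0.993, -0.0]
force: [-0.4, -0.4, 0.7]
grip_width: 0.002
```

Request:
{"method": "play_rows", "body": {
  "deltas": [
    [0.011,0.049,0,0,0,0,-1],
    [0.011,0.049,0,0,0,0,-1],
    [0,0,0,0,0,0,-1]
  ]
}}

```text
time_s: 23.87
eef_pos: [415.0, -217.5, 32.3]
ee_rot: [-0.0, 0.118, 0.993, 0.0]
force: [-0.1, -0.1, -0.2]
grip_width: -0.002
```

Request:
{"method": "play_rows", "body": {
  "deltas": [
    [0.005,0.024,0,0,0,0,-1],
    [0,0,0,0,0,0,-1]
  ]
}}

```text
time_s: 24.03
eef_pos: [415.3, -216.8, 32.3]
ee_rot: [-0.0, 0.118, 0.993, 0.0]
force: [0.8, 0.1, -0.3]
grip_width: 0.003
```

Request:
{"method": "play_rows", "body": {
  "deltas": [
    [0.005,0.024,0,0,0,0,-1],
    [0,0,0,0,0,0,-1]
  ]
}}

```text
time_s: 24.2
eef_pos: [415.5, -215.8, 32.4]
ee_rot: [-0.0, 0.118, 0.993, 0.0]
force: [0.6, 0.4, -0.0]
grip_width: 0.0
```

Request:
{"method": "play_rows", "body": {
  "deltas": [
    [0.005,0.024,0,0,0,0,-1],
    [0,0,0,0,0,0,-1]
  ]
}}

```text
time_s: 24.37
eef_pos: [415.7, -214.8, 32.3]
ee_rot: [-0.0, 0.118, 0.993, 0.0]
force: [0.5, -0.6, 0.7]
grip_width: 0.001
```

Request:
{"method": "play_rows", "body": {
  "deltas": [
    [0.005,0.024,0,0,0,0,-1],
    [0,0,0,0,0,0,-1]
  ]
}}

```text
time_s: 24.53
eef_pos: [415.8, -214.5, 32.4]
ee_rot: [0.0, 0.117, 0.993, -0.001]
force: [-1.6, -4.7, -0.9]
grip_width: 0.002
```

Request:
{"method": "play_rows", "body": {
  "deltas": [
    [0.005,0.024,0,0,0,0,-1],
    [0,0,0,0,0,0,-1]
  ]
}}

```text
time_s: 24.7
eef_pos: [415.8, -214.3, 32.4]
ee_rot: [-0.0, 0.117, 0.993, -0.001]
force: [-4.4, -9.1, -3.4]
grip_width: -0.005
```

Request:
{"method": "play_rows", "body": {
  "deltas": [
    [0.005,0.024,0,0,0,0,-1],
    [0,0,0,0,0,0,-1]
  ]
}}

```text
time_s: 24.87
eef_pos: [415.9, -214.2, 32.4]
ee_rot: [0.0, 0.117, 0.993, -0.002]
force: [-6.1, -15.2, -3.9]
grip_width: -0.0
```

The touches give 300+2h between ledge ends, so h≈6.7 mm and the plate is about 1 mm past the mark. That lies between the two camera readings. I'll go round to the left end of the plate and push it back to the exact position.

Request:
{"method": "play_rows", "body": {
  "deltas": [
    [-0.08,-0.35,0,0,0,0,-1],
    [0,0,0.9,0,0,0,-1],
    [0,0,0.9,0,0,0,-1],
    [0.15,0.92,0,0,0,0,-1],
    [0.15,0.92,0,0,0,0,-1],
    [0.15,0.92,0,0,0,0,-1],
    [0.15,0.92,0,0,0,0,-1],
    [0.15,0.92,0,0,0,0,-1]
  ]
}}

```text
time_s: 25.53
eef_pos: [443.0, -40.3, 104.5]
ee_rot: [0.0, 0.118, 0.993, 0.0]
force: [-0.4, -0.2, 0.5]
grip_width: -0.001
```

Request:
{"method": "play_rows", "body": {
  "deltas": [
    [0.15,0.92,0,0,0,0,-1],
    [0.15,0.92,0,0,0,0,-1],
    [0.15,0.92,0,0,0,0,-1],
    [0.15,0.92,0,0,0,0,-1],
    [0.15,0.92,0,0,0,0,-1],
    [0.15,0.6,0,0,0,0,-1],
    [0,0,0,0,0,0,-1],
    [0,0,0,0,0,0,-1]
  ]
}}

```text
time_s: 26.2
eef_pos: [478.8, 166.9, 104.1]
ee_rot: [-0.0, 0.117, 0.993, -0.0]
force: [-0.4, 0.3, -1.2]
grip_width: -0.0
```

Request:
{"method": "play_rows", "body": {
  "deltas": [
    [0.73,-0.164,0,0,0,0,-1],
    [0.73,-0.164,0,0,0,0,-1],
    [0.73,-0.164,0,0,0,0,-1],
    [0,-0.1,-0.8,0,0,0,-1],
    [0,-0.1,-0.6,0,0,0,-1],
    [-0.05,-0.3,-0.1,0,0,0,-1],
    [0,0,0,0,0,0,-1],
    [0,0,0,0,0,0,-1]
  ]
}}

```text
time_s: 26.87
eef_pos: [565.0, 125.1, 45.6]
ee_rot: [0.001, 0.119, 0.993, 0.0]
force: [0.4, 0.8, 1.4]
grip_width: 0.0
```

Request:
{"method": "play_rows", "body": {
  "deltas": [
    [0,0,-0.18,0,0,0,-1],
    [-0.027,-0.122,0,0,0,0,-1],
    [-0.027,-0.122,0,0,0,0,-1],
    [-0.027,-0.122,0,0,0,0,-1],
    [-0.02,-0.08,0,0,0,0,-1],
    [0,0,0,0,0,0,-1],
    [0,0,0,0,0,0,-1]
  ]
}}

```text
time_s: 27.45
eef_pos: [560.7, 108.3, 37.4]
ee_rot: [0.0, 0.118, 0.993, 0.0]
force: [-0.3, 0.3, 0.4]
grip_width: 0.003
```

Request:
{"method": "play_rows", "body": {
  "deltas": [
    [-0.01,-0.05,0,0,0,0,-1],
    [-0.01,-0.05,0,0,0,0,-1],
    [-0.009,-0.035,0,0,0,0,-1],
    [-0.009,-0.035,0,0,0,0,-1],
    [-0.009,-0.035,0,0,0,0,-1],
    [0,0,0,0,0,0,-1],
    [0,0,0,0,0,0,-1]
  ]
}}

```text
time_s: 28.03
eef_pos: [558.7, 100.2, 37.1]
ee_rot: [-0.0, 0.118, 0.993, -0.0]
force: [-0.4, -0.1, 0.2]
grip_width: 0.001
```

```bash
python3 - <<'E'
from h import *
q=sensors.sense();O=np.array([521.8,-78.3]);a=np.radians(12.6)
d=q['eef_pos'][:2]-O;print(q['eef_pos'],d@[np.sin(a),np.cos(a)],d@[np.cos(a),-np.sin(a)],q['force'])
E
python3 f.py k.png
```

```text
[558.72076658 100.20013241  37.1453174 ] 182.25528692159457 -2.9070025080919932 [-0.39942355 -0.13297695  0.24369767]
tcp [558.72076658 100.20013241  37.1453174 ]
-27 right end [23.3] left end [] scribe 132.5 [72, 73, 74, 77, 79, 81, 82, 84, 85, 86, 86, 86, 86, 87, 87, 87, 88, 89, 90, 90, 90, 90, 91, 91, 91]
-20 right end [23.5] left end [] scribe 136.0 [73, 71, 71, 72, 73, 75, 77, 80, 81, 83, 84, 84, 85, 85, 86, 87, 88, 88, 88, 88, 88, 88, 89, 89, 90]
-12 right end [23.4] left end [] scribe 138.0 [83, 75, 67, 66, 68, 70, 73, 75, 77, 78, 78, 79, 79, 80, 81, 82, 83, 83, 82, 83, 84, 84, 85, 86, 86]
left end back []
ledge end []
y 15 front [] [94, 94, 96, 103, 111, 123, 138, 154, 170, 180, 187, 192, 190, 185, 179]
y 35 front [-30.2] [196, 192, 186, 180, 175, 171, 168, 171, 178, 185, 190, 191, 191, 187, 179]
y 55 front [-30.2] [197, 194, 189, 184, 179, 175, 174, 175, 179, 184, 189, 191, 188, 184, 177]
y 75 front [-30.3] [196, 191, 186, 179, 172, 166, 161, 161, 165, 169, 171, 172, 173, 171, 165]
y 155 front [] [120, 120, 119, 117, 116, 115, 113, 110, 107, 105, 104, 104, 104, 105, 106]
y 163 front [] [111, 111, 110, 109, 108, 108, 107, 107, 107, 107, 108, 109, 110, 112, 113]
```

Touch metrology now puts the plate's left end at 25.0 mm overhang. I'll retreat round the front and give one more gentle push against the fence.

Request:
{"method": "play_rows", "body": {
  "deltas": [
    [0.08,0.4,0,0,0,0,-1],
    [0.05,0.25,0.5,0,0,0,-1],
    [0,0,0.9,0,0,0,-1],
    [-0.73,0.164,0,0,0,0,-1],
    [-0.73,0.164,0,0,0,0,-1],
    [-0.73,0.164,0,0,0,0,-1],
    [-0.2,-0.9,0,0,0,0,-1],
    [-0.2,-0.9,0,0,0,0,-1]
  ]
}}

```text
time_s: 28.85
eef_pos: [459.0, 74.8, 93.4]
ee_rot: [0.0, 0.115, 0.993, -0.0]
force: [0.3, 0.2, 0.4]
grip_width: -0.001
```

Request:
{"method": "play_rows", "body": {
  "deltas": [
    [-0.2,-0.9,0,0,0,0,-1],
    [-0.2,-0.9,0,0,0,0,-1],
    [0,0,0,0,0,0,-1],
    [0,0,0,0,0,0,-1]
  ]
}}

```text
time_s: 29.18
eef_pos: [444.3, 0.6, 93.3]
ee_rot: [0.0, 0.119, 0.993, -0.0]
force: [0.4, 0.4, 0.2]
grip_width: 0.002
```

Request:
{"method": "play_rows", "body": {
  "deltas": [
    [0.3,-0.25,-0.3,0,0,0,-1],
    [0.3,-0.24,-0.5,0,0,0,-1],
    [0,0,-0.55,0,0,0,-1],
    [0,0,0,0,0,0,-1],
    [0.122,-0.027,0,0,0,0,-1],
    [0.122,-0.027,0,0,0,0,-1],
    [0.122,-0.027,0,0,0,0,-1],
    [0,0,0,0,0,0,-1]
  ]
}}

```text
time_s: 29.85
eef_pos: [484.2, -20.8, 39.8]
ee_rot: [0.001, 0.117, 0.993, -0.0]
force: [-0.6, -0.5, -0.7]
grip_width: -0.005
```

Request:
{"method": "play_rows", "body": {
  "deltas": [
    [0.07,-0.016,-0.03,0,0,0,-1],
    [0.06,-0.013,0,0,0,0,-1],
    [0.04,-0.009,0,0,0,0,-1],
    [0,0,0,0,0,0,-1]
  ]
}}

```text
time_s: 30.18
eef_pos: [490.1, -22.5, 38.0]
ee_rot: [0.0, 0.118, 0.993, -0.0]
force: [0.0, -0.0, 0.4]
grip_width: -0.0
```

Request:
{"method": "play_rows", "body": {
  "deltas": [
    [0.025,-0.005,0,0,0,0,-1],
    [0,0,0,0,0,0,-1]
  ]
}}

```text
time_s: 30.35
eef_pos: [490.8, -22.7, 38.0]
ee_rot: [0.0, 0.118, 0.993, 0.0]
force: [0.6, -0.6, 0.6]
grip_width: 0.002
```

Request:
{"method": "play_rows", "body": {
  "deltas": [
    [0.02,-0.004,0,0,0,0,-1],
    [0,0,0,0,0,0,-1]
  ]
}}

```text
time_s: 30.52
eef_pos: [491.7, -22.8, 38.0]
ee_rot: [0.0, 0.118, 0.993, -0.0]
force: [-0.4, -0.3, -1.8]
grip_width: 0.001
```

Request:
{"method": "play_rows", "body": {
  "deltas": [
    [0.02,-0.004,0,0,0,0,-1],
    [0,0,0,0,0,0,-1]
  ]
}}

```text
time_s: 30.68
eef_pos: [492.4, -23.0, 37.9]
ee_rot: [-0.0, 0.118, 0.993, -0.0]
force: [-1.0, 0.4, -0.6]
grip_width: 0.002
```

Request:
{"method": "play_rows", "body": {
  "deltas": [
    [0.02,-0.004,0,0,0,0,-1],
    [0,0,0,0,0,0,-1]
  ]
}}

```text
time_s: 30.85
eef_pos: [492.6, -23.0, 37.8]
ee_rot: [-0.001, 0.118, 0.993, 0.0]
force: [-3.6, 0.1, 2.3]
grip_width: -0.001
```

The finger stalled at the same place (492.6), so the plate is flush. Next I'll go up and over the lever grip.

Request:
{"method": "play_rows", "body": {
  "deltas": [
    [-0.4,0.09,0,0,0,0,-1],
    [-0.4,0.09,0,0,0,0,-1],
    [0,0,0.9,0,0,0,-1],
    [0,0,0.9,0,0,0,-1],
    [0,0,0.9,0,0,0,-1],
    [0,0,0.9,0,0,0,-1],
    [0,0,0.6,0,0,0,-1],
    [0,0,0,0,0,0,-1]
  ]
}}

```text
time_s: 31.52
eef_pos: [463.3, -16.4, 210.9]
ee_rot: [0.005, 0.118, 0.993, -0.001]
force: [0.1, -0.2, 0.7]
grip_width: 0.003
```

```bash
python3 f.py l.png | tail -8
python3 - <<'E'
from p import *
O+=7*R[:,1]
for n in ('top','scene'):
    c=shot(n); g=c['pixels'].max(2); P=cloud(c); Q=(P[...,:2]-O)@R
    m=(g<70)&(abs(P[...,2]-150)<22)&(abs(Q[...,0]+11)<25)&(abs(Q[...,1]-110)<25)
    print(n,m.sum(),Q[m].mean(0),P[m].mean(0),P[m][:,2].max() if m.any() else 0)
print(sensors.sense()['eef_pos'])
E
```

```text
left end back [173.8]
ledge end [149.5]
y 15 front [] [163, 162, 162, 161, 160, 159, 158, 156, 154, 152, 150, 148, 147, 147, 146]
y 35 front [] [161, 162, 163, 163, 162, 160, 159, 157, 155, 153, 152, 151, 150, 148, 146]
y 55 front [] [160, 161, 161, 160, 160, 160, 160, 159, 158, 157, 155, 154, 152, 150, 149]
y 75 front [] [153, 154, 155, 155, 155, 155, 154, 154, 153, 152, 150, 148, 146, 144, 142]
y 155 front [] [195, 192, 187, 178, 166, 153, 138, 124, 110, 101, 96, 91, 89, 88, 87]
y 163 front [] [194, 189, 182, 174, 162, 147, 131, 117, 107, 97, 92, 89, 88, 87, 86]
top 0 [nan nan] [nan nan nan] 0
scene 55 [-14.61199388 104.5609481 ] [530.37617708  26.96170694 157.89971245] 165.20409696367892
[460.72656621 -15.80115089 204.71436647]<stdin>:6: RuntimeWarning: Mean of empty slice.
  ret = um.true_divide(
```

Request:
{"method": "play_rows", "body": {
  "deltas": [
    [0.6,0.4,0,0,0,0,-1],
    [0.6,0.4,0,0,0,0,-1],
    [0.6,0.4,-0.3,0,0,0,-1],
    [0,0,0,0,0,0,-1],
    [0,0,0,0,0,0,-1]
  ]
}}

```text
time_s: 32.18
eef_pos: [532.9, 32.7, 191.8]
ee_rot: [-0.002, 0.117, 0.993, 0.0]
force: [0.3, 0.9, 0.3]
grip_width: -0.002
```

Request:
{"method": "play_rows", "body": {
  "deltas": [
    [0,0,-0.35,0,0,0,-1],
    [0,0,-0.3,0,0,0,-1],
    [0,0,-0.1,0,0,0,-1],
    [-0.08,0.018,-0.12,0,0,0,-1],
    [-0.098,0.022,-0.13,0,0,0,-1],
    [-0.098,0.022,-0.14,0,0,0,-1]
  ]
}}

```text
time_s: 32.68
eef_pos: [521.1, 34.4, 149.4]
ee_rot: [-0.0, 0.118, 0.993, -0.0]
force: [-5.9, 0.2, 8.8]
grip_width: -0.003
```

Request:
{"method": "play_rows", "body": {
  "deltas": [
    [-0.098,0.022,-0.15,0,0,0,-1],
    [-0.09,0.02,-0.15,0,0,0,-1],
    [-0.08,0.018,-0.15,0,0,0,-1],
    [-0.07,0.015,-0.15,0,0,0,-1],
    [-0.06,0.013,-0.15,0,0,0,-1]
  ]
}}

```text
time_s: 33.1
eef_pos: [506.1, 38.0, 117.9]
ee_rot: [0.0, 0.118, 0.993, -0.0]
force: [-0.4, -0.1, 0.0]
grip_width: 0.0
```

The force rose to about 9 N, then went to zero at z≈118, so the lever has probably snapped over. I'll lift clear and look.

Request:
{"method": "play_rows", "body": {
  "deltas": [
    [0,0,0.7,0,0,0,-1],
    [0,0,0.9,0,0,0,-1],
    [-0.4,0.9,0.5,0,0,0,-1],
    [-0.5,0.85,0,0,0,0,-1],
    [-0.5,0.85,0,0,0,0,-1],
    [-0.5,0.85,0,0,0,0,-1],
    [-0.5,0.85,0,0,0,0,-1],
    [-0.5,0.85,0,0,0,0,-1]
  ]
}}

```text
time_s: 33.77
eef_pos: [390.0, 243.4, 201.0]
ee_rot: [0.0, 0.118, 0.993, 0.0]
force: [0.2, 0.3, 0.0]
grip_width: -0.0
```

Request:
{"method": "play_rows", "body": {
  "deltas": [
    [-0.5,0.85,0,0,0,0,-1],
    [-0.5,0.85,0,0,0,0,-1],
    [-0.5,0.85,0,0,0,0,-1],
    [-0.5,0.85,0,0,0,0,-1],
    [0,0,0,0,0,0,-1],
    [0,0,0,0,0,0,-1]
  ]
}}

```text
time_s: 34.27
eef_pos: [310.1, 379.1, 200.7]
ee_rot: [-0.0, 0.116, 0.993, -0.0]
force: [0.7, -0.6, -0.3]
grip_width: -0.001
```

```bash
python3 f.py m.png
python3 - <<'E'
from p import *
O+=7*R[:,1]
ims=[]
for n in ('top','scene'):
    c=shot(n); g=c['pixels'].max(2); P=cloud(c); Q=(P[...,:2]-O)@R
    m=(g<70)&(P[...,2]>50)&(abs(Q[...,0]+30)<35)&(abs(Q[...,1]-110)<30)
    print(n,m.sum(),Q[m].mean(0),P[m].mean(0)) if m.any() else print(n,0)
    y,x=(175,310) if n=='top' else (225,295)
    ims.append(cv2.resize(c['pixels'][y:y+110,x:x+130],None,fx=3,fy=3,interpolation=cv2.INTER_CUBIC))
    if n=='scene':
        ys=np.arange(0,190,.5); s=prof(c,np.arange(14,24,1.),ys,42).mean(1)[:,2]; print('scene right end',s[36:70:2].astype(int).tolist(),'left',s[330:380:2].astype(int).tolist())
cv2.imwrite('pics/n.png',np.hstack(ims)[:,:,::-1])
E
```

```text
tcp [310.08627113 379.14941519 200.73004773]
-27 right end [23.4] left end [169.6] scribe 149.0 [196, 196, 196, 196, 196, 195, 195, 194, 193, 192, 190, 187, 183, 179, 177, 179, 182, 186, 189, 191, 193, 194, 194, 194, 195]
-20 right end [23.7] left end [171.0] scribe 148.0 [198, 199, 199, 199, 200, 200, 200, 199, 196, 193, 190, 185, 180, 177, 178, 181, 185, 190, 194, 197, 198, 198, 198, 198, 198]
-12 right end [23.4] left end [171.7] scribe 149.0 [190, 190, 190, 190, 191, 193, 195, 195, 195, 194, 190, 186, 183, 181, 180, 182, 186, 190, 193, 195, 197, 198, 198, 198, 198]
left end back [173.7]
ledge end [149.4]
y 15 front [] [92, 93, 95, 101, 110, 121, 136, 152, 167, 178, 185, 189, 187, 182, 176]
y 35 front [-30.1] [195, 191, 186, 180, 175, 171, 168, 171, 177, 184, 188, 188, 187, 183, 175]
y 55 front [-30.0] [195, 192, 187, 181, 176, 172, 171, 172, 175, 181, 186, 188, 186, 182, 175]
y 75 front [-30.3] [193, 188, 182, 176, 170, 164, 158, 159, 162, 167, 169, 169, 170, 168, 163]
y 155 front [] [194, 191, 186, 176, 165, 152, 137, 122, 109, 99, 92, 87, 85, 85, 85]
y 163 front [] [193, 188, 181, 173, 161, 146, 131, 117, 107, 97, 91, 88, 86, 85, 85]
top 41 [-47.71308374 109.86890121] [499.23016274  39.36260639  73.49776866]
scene 67 [-36.58526361 104.62388694] [508.94582452  31.81645029  69.1609942 ]
scene right end [101, 101, 102, 104, 108, 115, 125, 138, 153, 169, 183, 195, 205, 212, 217, 219, 220] left [221, 221, 221, 221, 221, 220, 219, 216, 213, 207, 200, 191, 181, 170, 159, 149, 140, 132, 127, 122, 120, 118, 117, 117, 116]
```

View pics/n.png

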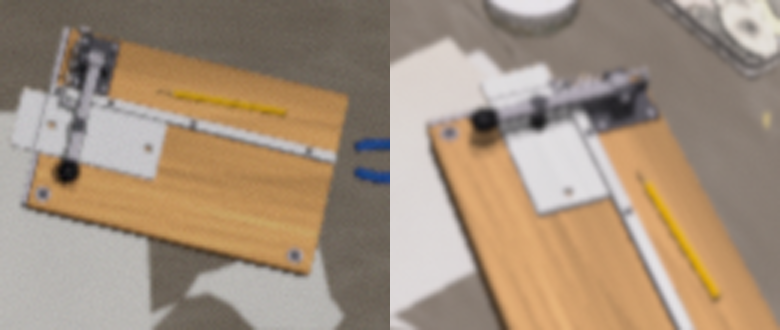

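The lever lies level, with its grip at about (-47.7, 109.9) in the ledge frame, and the plate has not moved since the lever went down. I'll hand in.

```bash
python3 -c "
from h import *
print(order.finish_job(), sensors.sense()['time_s'])"
```

```text
the job is handed in; nothing more can be done
the job is handed in; nothing more can be done
```

I pushed the plate flat against the fence with the shut fingertips, slid it to the steel-faced end and squared it against the fence again. Then I pressed the lever over and handed the job in with the arm well clear, at about 34 s of the 67 s. The pushes on the plate and lever stayed under about 11 N.

**Scribe position:** I touched both end faces of the ledge with the fingertip, at up to about 16 N. By that measure the plate was 1 mm too far, so I pushed it back, which puts the scribe within about 0.3 mm of the end. The cameras disagree either side of that: the top view reads about 0.7 mm short and the scene view about 1.2 mm past. I trusted the touches.

**Fence:** The front edge measured x = -30.0 to -30.3 mm along its length (about -30 is flush). The finger stalled firmly at the same place in both final pushes.

**Lever:** It is down and level, with the grip at about x -48, y 110 and height 73 mm on top. The plate did not move measurably when the lever snapped over. I did not measure the foot's force.

**Other things:** I did not touch any of them, and those visible in the last picture were where they had been.

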